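# Bolt down the soap mill, load it with soap ends and start it

### The job

The soap mill has just been put back on the bench after cleaning and its hold-down bolt, deep in the foot on the robot's right, is still slack: take the hex driver from its stand and screw that bolt in clockwise until it stops, and only then load the mill. Put every soap end in the hopper, tipping in those that are in the scoop tray and adding the strays from the white cutting mat, and when all are in press the start button right down. Leave the driver standing in its hole in the stand and the empty tray upright in the middle of its black mat, and do not disturb the other things on the bench.

Things in the scene. Friction and masses are not known exactly. Their poses are not given: they have to be found in the camera images.
- mill: bench soap mill (plodder), fixed: white bed with a steel barrel along its x axis, nozzle to -x, motor housing (x 110 to 240 mm, 140 mm wide, top 171 mm high) to +x, a square steel feed hopper on top of the barrel, and a foot on each side. Origin on the bench under the hopper's centre, z up.
- hopper_mouth (a point): centre of the hopper's mouth, level with its rim, 190 mm above the bench; axes as the mill's. The mouth is 160 mm square, with a 25 mm upright collar, below which the sides slope in at about 45 degrees to a closed 60 mm throat 72 mm under the rim.
- bolt_hole (a point): centre of the top face (42 mm above the bench) of the round boss on the mill's -y foot, the foot on the robot's right, 160 mm from the hopper's centre; axes as the mill's. In it is a vertical recess 34 mm in diameter, and at its bottom the hold-down bolt's head. The bolt in the other (+y) foot is tight already and has no open socket.
- bolt_head (a point): centre of the top of the slack bolt's head, 24 mm across, 9 to 12 mm down in the recess; z up, turns with the bolt. In the head is a vertical hex socket, 14 mm across flats and 14 mm deep from this point; its flats face along this point's x axis and every 60 degrees from it.
- bolt (a joint): how far the hold-down bolt is screwed in, rad: grows as it turns clockwise seen from above (1 turn sinks it 2 mm); hard stop at 7.85, where it is tight; it starts 1 to 1 1/4 turns short of that. At 0 the socket's flats face along the mill's x axis. It turns with about 0.12 N m of friction and stays where it is left.
- driver: hex driver, 0.25 kg, 130 mm long, upright in the stand: steel hex shank 13 mm across flats from z 3 to 60 mm, its last 3 mm tapered, and a square wooden handle 28 x 28 mm from z 60 to 130 mm. Origin at the centre of the tip, z along the shank to the handle's end; the handle's faces look along its x and y, two of the hexagon's flats along its x. In the socket it has about 9 degrees of play either way.
- stand_hole (a point): centre of the 24 mm square hole in the top of the plywood tool stand (fixed; 60 mm by 140 mm, top 75 mm above the bench); axes as the stand's. The driver hangs in it with its shank down through the hole and the foot of its handle on the top, so its tip is 15 mm above the bench. Two small wooden tool knobs stick up 18 mm from the stand's top, 55 mm to either side along its y.
- tray: plywood scoop tray, 0.30 kg, 150 mm (x) by 130 mm (y), floor 5 mm thick, walls 45 mm high on three sides; its -x side is open, without a lip. A wooden bar handle 16 mm wide (x) and 24 mm deep runs along y straight across the middle, its centre 90 mm above the tray's underside, between uprights on the two side walls. Origin at the centre of the underside, z up.
- tray_mat: black rubber mat, fixed, 190 x 170 x 3 mm, on which the tray stands; origin under its centre.
- start (a joint): travel of the mill's start button, m: 0 up, 0.006 fully down; springs back; about 5 N to press fully.
- start_top (a point): centre of the top of the start button, a grey plunger 26 mm across that points up from the grey box beside the mill's -y side; top 78 mm above the bench.
- end1: soap end, a chunky ivory offcut with petal specks, 42 x 30 x 28 mm, 40 g, at first in the tray. Origin at the middle of the block, x y z along the three sizes in that order.
- end2: soap end, a chunky ivory offcut with petal specks, 36 x 34 x 26 mm, 40 g, at first in the tray. Origin at the middle of the block, x y z along the three sizes in that order.
- end3: soap end, a chunky ivory offcut with petal specks, 40 x 28 x 30 mm, 40 g, at first in the tray. Origin at the middle of the block, x y z along the three sizes in that order.
- end4: soap end, a chunky ivory offcut with petal specks, 34 x 32 x 28 mm, 40 g, at first in the tray. Origin at the middle of the block, x y z along the three sizes in that order.
- stray1: soap end, a chunky ivory offcut with petal specks, 44 x 30 x 30 mm, 40 g, at first on the white cutting mat (3 mm thick). Origin at the middle of the block, x y z along the three sizes in that order.
- stray2: soap end, a chunky ivory offcut with petal specks, 38 x 34 x 28 mm, 40 g, at first on the white cutting mat (3 mm thick). Origin at the middle of the block, x y z along the three sizes in that order.
- stray3: soap end, a chunky ivory offcut with petal specks, 42 x 28 x 26 mm, 40 g, at first on the white cutting mat (3 mm thick). Origin at the middle of the block, x y z along the three sizes in that order.
- whole_bar: bystander, loose: whole finished bar of soap, 85 x 58 x 28 mm, bigger and flatter than the ends, with a pale stamped panel on top; for sale, not for milling; origin at the centre of its underside.
- oil: bystander, loose: small amber bottle, 44 mm wide, 100 mm tall; origin at the centre of its underside.
- bowl: bystander, loose: white bowl, 110 mm across, 45 mm tall; origin at the centre of its underside.
- scraper: bystander, loose: bench scraper lying flat, 110 mm wide, wooden back; origin at the centre of its underside.
- jar: bystander, loose: glass jar with a brass lid, 66 mm wide, 75 mm tall; origin at the centre of its underside.
Things that resemble listed ones, but are neither listed nor needed, are in the scene too. Leave any green, purple or yellow look-alike of the end2 alone.

How it is judged:
By the outcome, as a careful person would: the job done as asked, in the order asked, and still so for the second after the job is handed in, with the robot touching nothing.
Of end1, end2, end3, end4 only 2 to 4 are there at a start; the rules pass over those that are not, and their reading is None.
Of stray1, stray2, stray3 only 2 to 3 are there at a start; the rules pass over those that are not, and their reading is None.
At some moment in a run one of stray1, stray2, stray3 may be knocked a few centimetres aside while the robot is not near it.
It also fails if it takes over 210 s, if anything falls off the work surface, if the arm or the gripper's body presses on something with over 40 N, if the wrist force passes 120 N, or if a joint passes its speed limit or range.

### The arm

A 6-joint arm with a two-finger parallel gripper is mounted at the origin on the work surface. World frame = base frame: x ahead of the robot, y to its left, z up, the work surface at z = 0. Lengths are in mm, angles in rad, forces in N, time in s.
With the tool pointing down it reaches from about 400 to 925 mm from the base axis. Payload 12.5 kg.
Tool frame: the origin (TCP) lies at the very end of the fingers, on their centre line; the grasp point (between the pads) lies 19 mm behind it; z points along the fingers, y is the line along which they close (so a half turn about z gives the same grasp; the last joint's range is limited). The gripper opens to 95 mm and grips with 3 to 60 N. Pads are 20 mm wide; open, the fingers measure 119 mm over their backs; the gripper's body (75 mm by 180 mm) begins 59 mm behind the grasp point.
Start: joints at [-1.296, 0.491, 1.559, -0, 1.092, -0.106], TCP at [232.313, -580.239, 214.661] pointing down, gripper open.
Joint ranges: [-3.1, 3.1], [-0.84, 2.19], [0.05, 2.79], [-1.13, 4.28], [0.06, 2.93], [-2.69, 2.69]. Speed limits (rad/s): [2.22, 2.22, 2.79, 3.14, 3.14, 3.14].

### API

Orientations are given as [roll, pitch, yaw] about the fixed x, y, z axes, in that order (R = Rz(yaw) Ry(pitch) Rx(roll)).
In Python, from cell import * gives the robot as it stands.
- The arm moves only by the tool jog_arm, never from a script. Its argument "targets" is a list of rows, each an object with "turn": the turn, a rotation vector about the world's x, y, z in degrees, a list of three; "slide": the shift along the world's x, y, z in mm, a list of three; "claw": the opening in per cent of the stroke, from 0 (shut) to 100 (fully open). In form: [{"turn": [wx, wy, wz], "slide": [x, y, z], "claw": claw}, ...]. A call has 1 to 5 rows; each row shifts and turns the commanded pose from where the row before left it; what a row does not reach is not made up. A row lasts 1/8 s, in which the tool goes at most 62.5 mm and 10.7 degrees, less where a joint would pass 70% of its speed; a pose out of reach is approached as far as the arm can. A call with a gripper value outside its range is refused whole. The fingers move at their own pace and stop on an object; the grip force is fixed at half the most. Time passes only in rows, so rows that do not move let the fingers close. It gives the time, the measured TCP pose, the force, the opening and the grip force at its end, in the units of the state.
- state(): the state, without advancing time (a new reading comes with each control period).
- read_camera(name): name is "side" or "top"; returns a dict with "frame" (420x560x3 uint8, blue, green, red), "mtx" (3x3 intrinsics, pixels), "k1" (the pictures are not rectified: a ray, as slopes to the right and down, at radius r is drawn at 1 + k1 r^2 times it, then the intrinsics apply), "R" (3x3) and "t" (3): a world point X has camera coordinates R X + t. Camera axes: x right, y down, z forward; pixel columns grow to the right and rows downward; lengths in mm; the calibration is good to about 2 mm. A picture is of the moment at which its call begins. There is no depth.
- job_done(): hands the job in; it is judged then, once.
Trained networks look in the newest picture that a camera, given by its name, has taken for a name from the list of things; names that differ only in an ending like _2 or _b are one class to them, and where a whole thing is asked for, a point or a joint stands for the part that bears it (a point fixed in the world has none). Each returns a list of dicts, best first, with "conf" (0 to 1); they miss things now and then, are a little off and sometimes report something else, mostly with a low value. They report only what shows in the picture. A call takes as long as a camera call. They do not tell look-alikes from the thing itself.
- look_for(query, camera): "xy" ([column, row] in pixels, amid what is visible of it).
The state is a dict: "t": time; "joints": joint angles; "qvel": joint speeds; "tau": joint torques, N m; "eef_pos": TCP position; "tcp_rot": TCP orientation; "ft_force": force on the tool from outside, world axes, zero at the start; "moment": the same for the moment, N m; "opening": opening from 0.0 (shut) to 1.0 (fully open); "grip_force": force on a finger pad.
Only numpy, scipy, OpenCV 4.12 (cv2) and the standard library are available. Lean on these libraries where they do the work, as an engineer would, in place of code of your own. Each camera call takes 0.05 s, during which the arm holds its last target. There are 200 camera calls.

## Working session

There is one attempt and no reset: what is moved stays moved. The work goes in short steps, Python scripts to look and compute and a tool call to move; the robot and the scene stay as the last step left them, time stands still between calls to the robot, and variables do not carry over. Pictures are saved under pics/ and viewed, at most 14 in all, crops included, and the job is handed in when it is done.

Besides the shell and the picture viewer there is one more tool, called as name(argument=value, ...) on one line, values as JSON. jog_arm: Moves the arm, as the interface text tells. Its arguments: {"type":"object","properties":{"targets":{"type":"array","items":{"type":"object","properties":{"turn":{"type":"array","items":{"type":"number"}},"slide":{"type":"array","items":{"type":"number"}},"claw":{"type":"number"}}}}},"required":["targets"]}

```bash
mkdir -p pics; ls; cat > h.py <<'E'
from cell import *
import numpy as np, cv2
def pic(name,f):
    c=read_camera(name); cv2.imwrite(f,c["frame"]); return c
def ray(c,px):
    K=np.array(c["mtx"]);k=float(c["k1"]);R=np.array(c["R"]);t=np.array(c["t"]).ravel()
    u=cv2.undistortPoints(np.array([[px]],float),K,np.array([k,0,0,0.]))[0,0]
    return -R.T@t, R.T@np.array([u[0],u[1],1.])
def atz(c,px,z):
    o,d=ray(c,px); return o+d*(z-o[2])/d[2]
def proj(c,X):
    r,_=cv2.Rodrigues(np.array(c["R"],float))
    return cv2.projectPoints(np.array(X,float).reshape(-1,1,3),r,np.array(c["t"],float),np.array(c["mtx"],float),np.array([c["k1"],0,0,0.]))[0][:,0]
def tri(c1,p1,c2,p2):
    o1,d1=ray(c1,p1);o2,d2=ray(c2,p2)
    s=np.linalg.lstsq(np.c_[d1,-d2],o2-o1,rcond=None)[0]
    a=o1+s[0]*d1;b=o2+s[1]*d2
    return (a+b)/2,np.linalg.norm(a-b)
E
python3 - <<'E'
from h import *
np.set_printoptions(precision=1,suppress=True)
for n in("side","top"):
    c=pic(n,f"pics/{n}0.png")
    print(n,c["mtx"],c["k1"],-np.array(c["R"]).T@np.array(c["t"]).ravel(),np.array(c["R"])[2])
    cv2.imwrite(f"pics/{n}0b.png",cv2.resize(c["frame"],(800,600),interpolation=cv2.INTER_CUBIC))
    for q in["hopper_mouth","bolt_hole","bolt_head","driver","stand_hole","tray","tray_mat","start_top","end1","stray1","whole_bar","mill"]:
        print(q,[(np.round(d["xy"]).tolist(),round(d["conf"],2)) for d in look_for(q,n)][:8])
print(state())
E
```

```text
pics
side [[517.1   0.  275.8]
 [  0.  517.1 210.7]
 [  0.    0.    1. ]] -0.20259987978542407 [ 187.8  880.  1235.1] [ 0.2 -0.7 -0.7]
hopper_mouth [([210.0, 324.0], 0.8)]
bolt_hole [([210.0, 325.0], 0.76)]
bolt_head []
driver [([216.0, 223.0], 0.56)]
stand_hole [([221.0, 246.0], 0.71), ([219.0, 224.0], 0.29)]
tray [([294.0, 182.0], 0.61)]
tray_mat [([286.0, 200.0], 0.69)]
start_top [([198.0, 281.0], 0.58)]
end1 [([349.0, 160.0], 0.62), ([302.0, 190.0], 0.56), ([284.0, 172.0], 0.53), ([346.0, 220.0], 0.37)]
stray1 [([311.0, 235.0], 0.74), ([280.0, 244.0], 0.73)]
whole_bar [([242.0, 198.0], 0.75)]
mill [([281.0, 246.0], 0.72)]
top [[403.4   0.  289.3]
 [  0.  403.4 210.5]
 [  0.    0.    1. ]] -0.05262914252891707 [ 423.9 -156.8 1076.5] [ 0.  0. -1.]
hopper_mouth [([128.0, 179.0], 0.67)]
bolt_hole [([126.0, 183.0], 0.8)]
bolt_head []
driver [([253.0, 141.0], 0.62)]
stand_hole [([259.0, 148.0], 0.73)]
tray [([388.0, 192.0], 0.62), ([130.0, 183.0], 0.54)]
tray_mat [([360.0, 193.0], 0.83)]
start_top [([184.0, 149.0], 0.47)]
end1 [([349.0, 282.0], 0.77), ([458.0, 250.0], 0.76), ([362.0, 314.0], 0.65), ([319.0, 284.0], 0.55), ([372.0, 182.0], 0.47), ([375.0, 206.0], 0.46), ([399.0, 179.0], 0.44)]
stray1 [([282.0, 209.0], 0.7), ([305.0, 242.0], 0.67), ([251.0, 139.0], 0.54)]
whole_bar [([332.0, 141.0], 0.91), ([403.0, 279.0], 0.29)]
mill [([128.0, 182.0], 0.93)]
{'t': 1.3, 'joints': array([-1.3,  0.5,  1.6, -0. ,  1.1, -0.1]), 'qvel': array([0., 0., 0., 0., 0., 0.]), 'tau': array([  0. , -61.2, -25.8,   0.1,   0. ,  -0. ]), 'eef_pos': array([ 232.3, -580.2,  214.7]), 'tcp_rot': array([3.1, 0. , 0.4]), 'ft_force': array([ 0.1, -0.3,  0.3]), 'moment': array([-0., -0., -0.]), 'grip_force': 0.0, 'opening': 0.9988424671177549}
```

View pics/top0b.png

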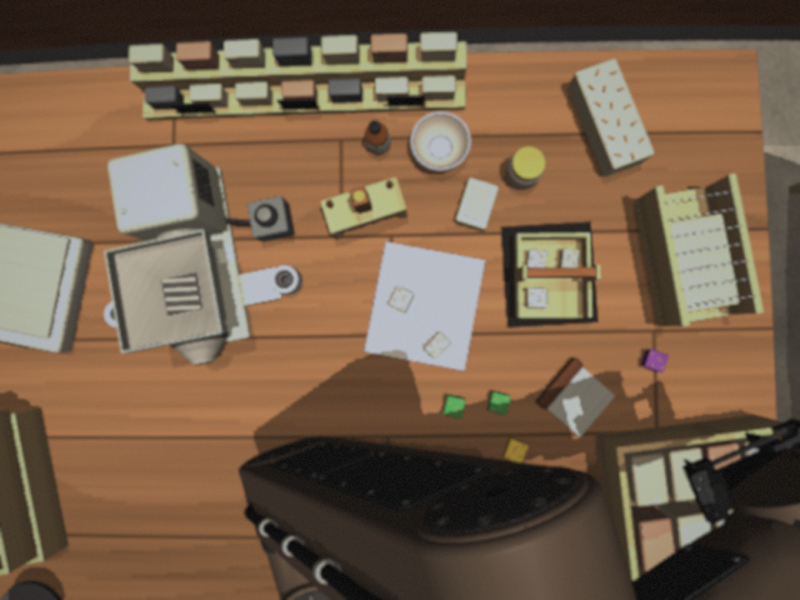

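View pics/side0b.png

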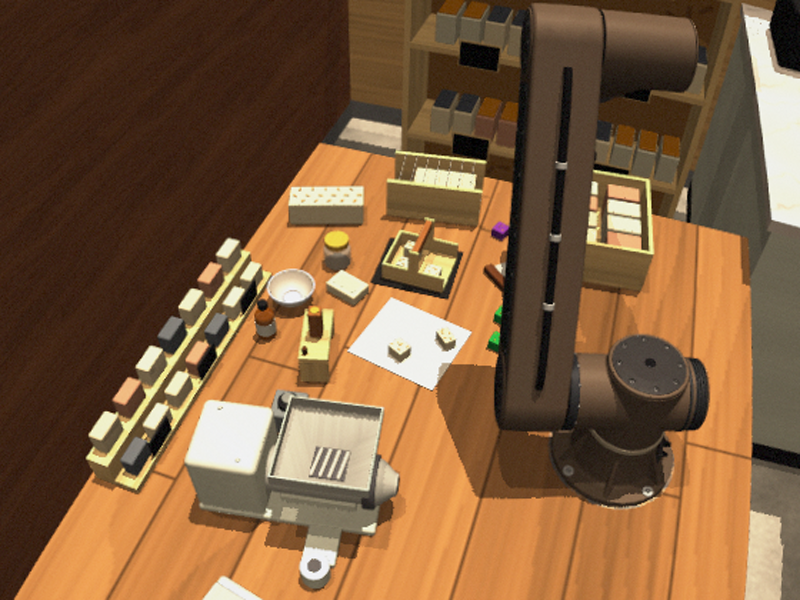

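The top view shows the mill at left with its open-socket boss at (285,279), the driver in its stand at (361,200), strays at (401,299) and (436,344), and the tray with 3 ends at (555,275), all in 800-px coordinates. The green, purple and yellow cubes are look-alikes. Next I'll enlarge the tray and bolt.

```bash
python3 - <<'E'
from h import *
a=cv2.imread("pics/top0.png");b=cv2.imread("pics/side0.png")
def cr(i,x,y,w,h,s): return cv2.resize(i[y:y+h,x:x+w],(400,300),interpolation=cv2.INTER_CUBIC)
# each 80x60 -> 5x
o=np.vstack([np.hstack([cr(a,345,150,80,60,5),cr(b,255,145,80,60,5)]),np.hstack([cr(a,160,125,80,60,5)*1,cr(a,220,110,80,60,5)])])
o[300:, :400]=cr(a,150,160,80,60,5)
cv2.imwrite("pics/c1.png",o)
E
```

```text
(no output)
```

View pics/c1.png

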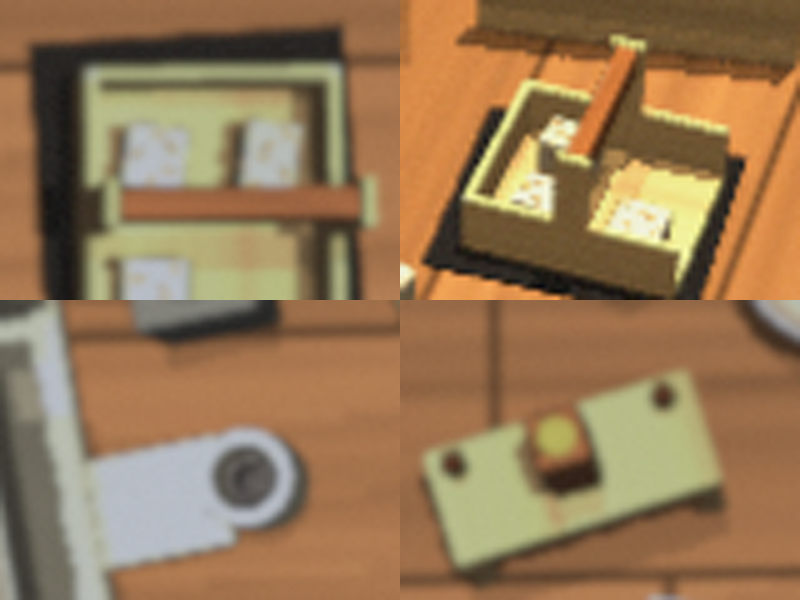

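```bash
python3 - <<'E'
from h import *
np.set_printoptions(precision=1,suppress=True)
c=read_camera("top");s=read_camera("side")
T=lambda n,x,y,z,k=.7: print(n,atz(c,(x*k,y*k),z))
S=lambda n,x,y,z,k=.7: print(n,"side",atz(s,(x*k,y*k),z))
T("bolt",199.2,195.4,42,1); S("bolt",314,567,42)
T("drv",251.6,137.2,145,1)
T("knobL",230.6,142.6,93,1);T("knobR",272.4,129.4,93,1)
for p in [(104,248),(203,230),(226,333),(122,352)]: T("hop",*p,190)
for p in [(277,402),(383,404),(379,488),(271,470)]: S("hop",*p,190)
T("start",184*1.4286+2,215,78)
for p in [(515,227),(592,224),(598,320),(507,325)]: T("mat",*p,3)
T("barL",345+112/5,150+204/5,102,1);T("barR",345+368/5,150+202/5,102,1)
S("barN",255+175/5,145+150/5,102,1);S("barF",255+228/5,145+48/5,102,1)
T("st1",401,299,31);T("st2",436,344,31)
S("st1",399,349,31);S("st2",445,338,31)
for q in["start_top","stray1","driver","stand_hole"]:
  for cc,n in((c,"top"),(s,"side")):
    for d in look_for(q,n)[:3]: print(q,n,round(d["conf"],2),np.array(d["xy"]),atz(cc,d["xy"],{"start_top":78,"stray1":20,"driver":130,"stand_hole":75}[q]))
# stray orientation via top image
im=c["frame"]
r=cv2.resize(im[190:260,250:345],None,fx=6,fy=6,interpolation=cv2.INTER_CUBIC)
r2=cv2.resize(s["frame"][215:265,245:340],None,fx=6,fy=6,interpolation=cv2.INTER_CUBIC)
o=np.zeros((600,800,3),np.uint8);h=cv2.resize(np.vstack([r,r2]),None,fx=.83,fy=.83);o[:h.shape[0],:h.shape[1]]=h[:600]
cv2.imwrite("pics/c2.png",o)
E
```

```text
bolt [517. 106.  42.]
bolt side [460.2 426.4  42. ]
drv [642.2 -44.8 145. ]
knobL [642.1  13.8  93. ]
knobR [672.6 -90.4  93. ]
hop [559.8 361.4 190. ]
hop [584.2 198.6 190. ]
hop [421.3 161.5 190. ]
hop [393.7 330.  190. ]
hop side [602. 221. 190.]
hop side [426.3 164.1 190. ]
hop side [379.  322.8 190. ]
hop side [555.5 349.7 190. ]
start [628.4 131.7  78. ]
mat [ 610.  -319.1    3. ]
mat [ 612.9 -463.3    3. ]
mat [ 433.3 -468.5    3. ]
mat [ 427.1 -299.5    3. ]
barL [ 514.8 -318.7  102. ]
barR [ 513.5 -442.4  102. ]
barN side [ 517.7 -326.1  102. ]
barF side [ 514.  -436.9  102. ]
st1 [ 477.5 -104.8   31. ]
st2 [ 394.9 -166.9   31. ]
st1 side [476.7 -92.   31. ]
st2 side [ 392.3 -153.9   31. ]
start_top side 0.62 [201.2 279.9] [629.4 139.   78. ]
start_top side 0.22 [241.3 197.7] [ 639.2 -198.3   78. ]
start_top side 0.21 [206.  201.9] [ 737.9 -144.2   78. ]
stray1 top 0.57 [306.3 241.7] [ 392.2 -169.8   20. ]
stray1 top 0.52 [282.1 209.8] [ 476.7 -107.9   20. ]
stray1 side 0.55 [312.7 236.6] [ 390.6 -164.5   20. ]
stray1 side 0.46 [279.  243.9] [ 480.7 -102.1   20. ]
driver top 0.57 [254.  141.4] [635.4 -48.7 130. ]
driver top 0.45 [281.4 207.8] [ 476.  -111.4  130. ]
driver side 0.48 [215.3 223.5] [652.3 -26.1 130. ]
stand_hole top 0.72 [259.2 148.6] [629.  -55.3  75. ]
stand_hole top 0.46 [182.6 149.7] [631.2 139.8  75. ]
stand_hole side 0.61 [222.5 243.8] [624.1  -3.7  75. ]
```

View pics/c2.png

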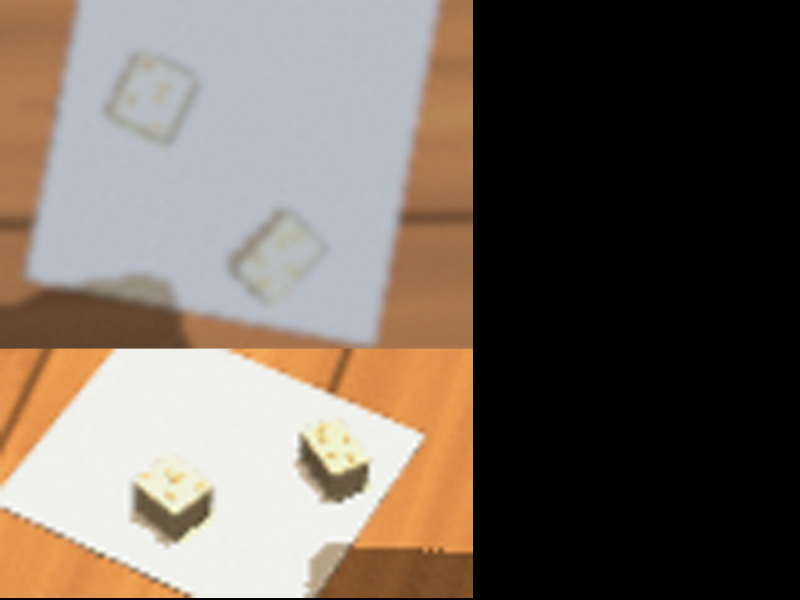

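The strays are at (401,299) and (436,344) on the white mat. Both are ivory with specks, so both fit the description. The knobs and the driver's end disagree by 15 mm, so I'll check with an overlaid crop.

```bash
python3 - <<'E'
from h import *
np.set_printoptions(precision=1,suppress=True)
c=read_camera("top");s=read_camera("side")
yaw=np.radians(16.3);Rz=np.array([[np.cos(yaw),-np.sin(yaw)],[np.sin(yaw),np.cos(yaw)]])
def box(ctr,z,hx,hy): return [np.r_[np.array(ctr)+Rz@np.array(v),z] for v in((-hx,-hy),(hx,-hy),(hx,hy),(-hx,hy))]
def crop(cam,x,y,S=6.67,items=()):
    im=cv2.resize(cam["frame"][y:y+45,x:x+60],(400,300),interpolation=cv2.INTER_CUBIC)
    im=im.copy()
    for P,col in items:
        p=((proj(cam,P)-[x,y]+.5)*(400/60)).astype(int)
        cv2.polylines(im,[p.reshape(-1,1,2)],True,col,1)
    return im
d=(642,-45)
it=[(box(d,145,14,14),(0,0,255)),(box(d,75,14,14),(255,0,0)),(box(d,75,30,70),(0,255,0))]
b=[np.array([517+17*np.cos(t),106+17*np.sin(t),42]) for t in np.linspace(0,6.28,30)]
o=np.vstack([np.hstack([crop(c,225,120,items=it),crop(s,195,205,items=it)]),np.hstack([crop(c,170,175,items=[(b,(0,0,255))]),crop(c,160,130,items=[([np.array([628.4+13*np.cos(t),133+13*np.sin(t),78]) for t in np.linspace(0,6.28,30)],(0,0,255))])])])
cv2.imwrite("pics/c3.png",o)
E
```

```text
(no output)
```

View pics/c3.png

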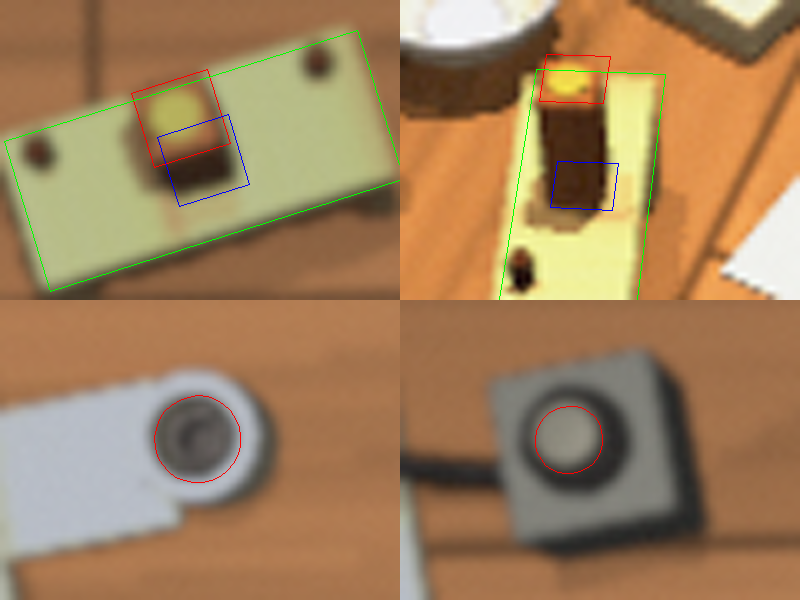

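The overlay fits. The driver is at about (642,-44) with yaw 16° and the bolt at about (517,107). The start button is at about (628,133). Moving to above the driver.

jog_arm(targets=[{"turn": [0, 0, 8.7], "slide": [20.5, 26.8, 0], "claw": 100}, {"turn": [0, 0, 8.7], "slide": [20.5, 26.8, 0], "claw": 100}, {"turn": [0, 0, 8.7], "slide": [20.5, 26.8, 0], "claw": 100}, {"turn": [0, 0, 8.7], "slide": [20.5, 26.8, 0], "claw": 100}, {"turn": [0, 0, 8.7], "slide": [20.5, 26.8, 0], "claw": 100}])

```text
t: 2.52
eef_pos: [335.4, -445.4, 214.7]
tcp_rot: [3.141, 0.0, 1.145]
ft_force: [0.1, -1.6, 0.1]
opening: 1.001
grip_force: 0.0
```

jog_arm(targets=[{"turn": [0, 0, 8.7], "slide": [20.5, 26.8, 0], "claw": 100}, {"turn": [0, 0, 8.7], "slide": [20.5, 26.8, 0], "claw": 100}, {"turn": [0, 0, 8.7], "slide": [20.5, 26.8, 0], "claw": 100}, {"turn": [0, 0, 8.7], "slide": [20.5, 26.8, 0], "claw": 100}, {"turn": [0, 0, 8.7], "slide": [20.5, 26.8, 0], "claw": 100}])

```text
t: 3.15
eef_pos: [437.9, -311.4, 214.8]
tcp_rot: [3.141, 0.0, 1.904]
ft_force: [0.2, 0.1, -0.3]
opening: 1.0
grip_force: 0.0
```

jog_arm(targets=[{"turn": [0, 0, 8.7], "slide": [20.5, 26.8, 0], "claw": 100}, {"turn": [0, 0, 8.7], "slide": [20.5, 26.8, 0], "claw": 100}, {"turn": [0, 0, 8.7], "slide": [20.5, 26.8, 0], "claw": 100}, {"turn": [0, 0, 8.7], "slide": [20.5, 26.8, 0], "claw": 100}, {"turn": [0, 0, 8.7], "slide": [20.5, 26.8, 0], "claw": 100}])

```text
t: 3.78
eef_pos: [540.4, -177.3, 214.7]
tcp_rot: [3.141, 0.0, 2.664]
ft_force: [0.5, -0.3, -1.0]
opening: 1.004
grip_force: 0.0
```

jog_arm(targets=[{"turn": [0, 0, 8.7], "slide": [20.5, 26.8, 0], "claw": 100}, {"turn": [0, 0, 8.7], "slide": [20.5, 26.8, 0], "claw": 100}, {"turn": [0, 0, 8.7], "slide": [20.5, 26.8, 0], "claw": 70}, {"turn": [0, 0, 8.7], "slide": [20.5, 26.8, 0], "claw": 70}, {"turn": [0, 0, 8.7], "slide": [20.5, 26.8, 0], "claw": 70}])

```text
t: 4.4
eef_pos: [643.0, -43.3, 214.7]
tcp_rot: [3.142, 0.0, -2.86]
ft_force: [0.1, -0.7, -0.3]
opening: 0.745
grip_force: 0.0
```

jog_arm(targets=[{"slide": [0, 0, -40], "claw": 70}, {"slide": [0, 0, -40], "claw": 70}, {"slide": [0, 0, -15], "claw": 70}, {"slide": [0, 0, 0], "claw": 5}, {"slide": [0, 0, 0], "claw": 5}])

```text
validation failed for argument at $.ta...
```

jog_arm(targets=[{"slide": [0, 0, 0], "claw": 5}, {"slide": [0, 0, 0], "claw": 5}, {"slide": [0, 0, 0], "claw": 5}])

```text
validation failed for argument at $.ta...
```

Turn is required in every row.

jog_arm(targets=[{"turn": [0, 0, 0], "slide": [0, 0, -40], "claw": 70}, {"turn": [0, 0, 0], "slide": [0, 0, -40], "claw": 70}, {"turn": [0, 0, 0], "slide": [0, 0, -15], "claw": 70}, {"turn": [0, 0, 0], "slide": [0, 0, 0], "claw": 5}, {"turn": [0, 0, 0], "slide": [0, 0, 0], "claw": 5}])

```text
t: 5.03
eef_pos: [643.0, -44.5, 121.2]
tcp_rot: [-3.141, 0.002, -2.866]
ft_force: [0.7, 0.3, 0.4]
opening: 0.544
grip_force: 0.0
```

jog_arm(targets=[{"turn": [0, 0, 0], "slide": [0, 0, 0], "claw": 5}, {"turn": [0, 0, 0], "slide": [0, 0, 0], "claw": 5}, {"turn": [0, 0, 0], "slide": [0, 0, 0], "claw": 5}])

```text
t: 5.4
eef_pos: [642.5, -44.3, 120.3]
tcp_rot: [-3.141, 0.001, -2.866]
ft_force: [-0.8, 0.6, 3.9]
opening: 0.294
grip_force: 29.9
```

jog_arm(targets=[{"turn": [0, 0, 0], "slide": [0, 0, 30], "claw": 5}, {"turn": [0, 0, 0], "slide": [0, 0, 35], "claw": 5}, {"turn": [0, 0, 0], "slide": [0, 0, 20], "claw": 5}, {"turn": [0, 0, 0], "slide": [-21, 25, 0], "claw": 5}, {"turn": [0, 0, 0], "slide": [-21, 25, 0], "claw": 5}])

```text
t: 6.02
eef_pos: [599.5, 6.2, 204.4]
tcp_rot: [3.141, -0.001, -2.866]
ft_force: [0.2, -0.1, -3.1]
opening: 0.292
grip_force: 29.9
```

jog_arm(targets=[{"turn": [0, 0, 0], "slide": [-21, 25, 0], "claw": 5}, {"turn": [0, 0, 0], "slide": [-21, 25, 0], "claw": 5}, {"turn": [0, 0, 0], "slide": [-21, 26, 0], "claw": 5}, {"turn": [0, 0, 0], "slide": [-20, 25, -10], "claw": 5}, {"turn": [0, 0, 0], "slide": [0, 0, -20], "claw": 5}])

```text
t: 6.65
eef_pos: [516.2, 108.2, 174.9]
tcp_rot: [3.141, 0.001, -2.864]
ft_force: [0.5, 0.9, -3.2]
opening: 0.291
grip_force: 29.9
```

jog_arm(targets=[{"turn": [0, 0, 0], "slide": [0, 0, -15], "claw": 5}, {"turn": [0, 0, 0], "slide": [0, 0, 0], "claw": 5}, {"turn": [0, 0, 0], "slide": [0, 0, 0], "claw": 5}])

```text
t: 7.02
eef_pos: [517.7, 106.5, 159.9]
tcp_rot: [3.142, 0.0, -2.866]
ft_force: [-0.4, -0.1, -2.5]
opening: 0.291
grip_force: 29.9
```

```bash
python3 - <<'E'
from h import *
np.set_printoptions(precision=2,suppress=True)
S=state();print(S["eef_pos"],S["tcp_rot"],S["ft_force"],S["moment"])
c=read_camera("top");s=read_camera("side");p=S["eef_pos"]
o=[]
for cam in(c,s):
    q=proj(cam,[p,[p[0],p[1],p[2]-105],[517.5,107,42]]);print(q)
    x,y=(q[2]-[33,30]).astype(int)
    im=cv2.resize(cam["frame"][y:y+60,x:x+60],(400,400),interpolation=cv2.INTER_CUBIC)
    for P,col in(([[517.5+17*np.cos(t),107+17*np.sin(t),42] for t in np.linspace(0,6.28,30)],(0,0,255)),([[p[0],p[1],p[2]-105],[p[0],p[1],p[2]-45]],(0,255,0))):
        cv2.polylines(im,[((proj(cam,P)-[x,y]+.5)*400/60).astype(int).reshape(-1,1,2)],False,col,1)
    o.append(im)
cv2.imwrite("pics/c4.png",np.hstack(o))
E
```

```text
[517.69 106.51 159.93] [ 3.14  0.   -2.87] [-0.39 -0.06 -2.54] [ 0.11 -0.12 -0.04]
[[186.11 190.79]
 [197.72 194.71]
 [198.8  195.22]]
[[242.19 263.43]
 [243.43 286.65]
 [243.58 289.49]]
```

View pics/c4.png

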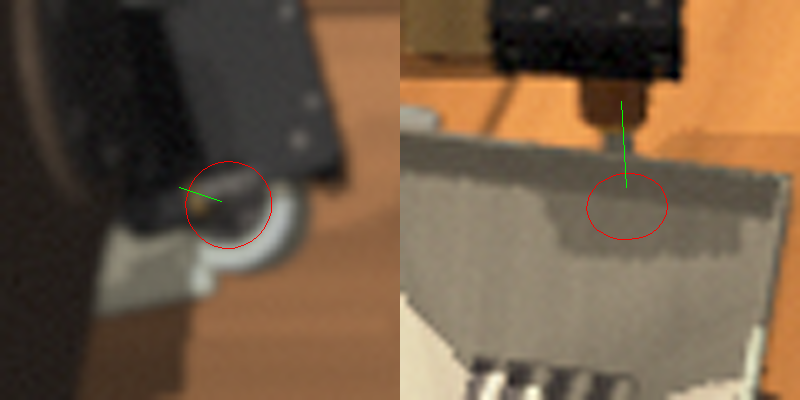

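jog_arm(targets=[{"turn": [0, 0, 0], "slide": [-1, 1, -10], "claw": 5}, {"turn": [0, 0, 0], "slide": [0, 0, -8], "claw": 5}, {"turn": [0, 0, 0], "slide": [0, 0, -2], "claw": 5}, {"turn": [0, 0, 0], "slide": [0, 0, 0], "claw": 5}])

```text
t: 7.62
eef_pos: [516.3, 107.8, 139.4]
tcp_rot: [3.141, -0.0, -2.865]
ft_force: [-0.0, 0.1, -3.1]
opening: 0.296
grip_force: 29.9
```

jog_arm(targets=[{"turn": [0, 0, 0], "slide": [0, 0, -1], "claw": 5}, {"turn": [0, 0, 0], "slide": [0, 0, -1], "claw": 5}, {"turn": [0, 0, 0], "slide": [0, 0, 0], "claw": 5}])

```text
t: 8.0
eef_pos: [516.3, 107.8, 137.7]
tcp_rot: [3.141, 0.0, -2.866]
ft_force: [1.0, -0.6, -2.3]
opening: 0.294
grip_force: 29.9
```

jog_arm(targets=[{"turn": [0, 0, 0], "slide": [0, 0, -1], "claw": 5}, {"turn": [0, 0, 0], "slide": [0, 0, -1], "claw": 5}, {"turn": [0, 0, 0], "slide": [0, 0, 0], "claw": 5}])

```text
t: 8.38
eef_pos: [516.4, 107.7, 135.6]
tcp_rot: [3.142, 0.0, -2.866]
ft_force: [0.4, 0.4, -2.9]
opening: 0.296
grip_force: 29.9
```

jog_arm(targets=[{"turn": [0, 0, 0], "slide": [0, 0, -1], "claw": 5}, {"turn": [0, 0, 0], "slide": [0, 0, -1], "claw": 5}, {"turn": [0, 0, 0], "slide": [0, 0, 0], "claw": 5}])

```text
t: 8.75
eef_pos: [516.8, 107.8, 134.1]
tcp_rot: [-3.141, 0.001, -2.865]
ft_force: [0.7, -1.4, 3.4]
opening: 0.293
grip_force: 29.9
```

jog_arm(targets=[{"turn": [0, 0, 0], "slide": [0, 0, -0.5], "claw": 5}, {"turn": [0, 0, -5], "slide": [0, 0, 0], "claw": 5}, {"turn": [0, 0, -5], "slide": [0, 0, 0], "claw": 5}, {"turn": [0, 0, 0], "slide": [0, 0, 0], "claw": 5}])

```text
t: 9.25
eef_pos: [516.7, 107.6, 133.0]
tcp_rot: [-3.141, 0.001, -3.039]
ft_force: [3.8, -2.3, -3.1]
opening: 0.291
grip_force: 30.0
```

jog_arm(targets=[{"turn": [0, 0, -5], "slide": [0, 0, 0], "claw": 5}, {"turn": [0, 0, -5], "slide": [0, 0, 0], "claw": 5}, {"turn": [0, 0, 0], "slide": [0, 0, 0], "claw": 5}])

```text
t: 9.62
eef_pos: [516.6, 107.8, 133.1]
tcp_rot: [3.141, 0.001, 3.071]
ft_force: [3.1, -1.0, -3.9]
opening: 0.297
grip_force: 30.0
```

jog_arm(targets=[{"turn": [0, 0, -5], "slide": [0, 0, 0], "claw": 5}, {"turn": [0, 0, -5], "slide": [0, 0, 0], "claw": 5}, {"turn": [0, 0, 0], "slide": [0, 0, 0], "claw": 5}])

```text
t: 10.0
eef_pos: [516.5, 107.9, 133.1]
tcp_rot: [3.141, 0.0, 2.897]
ft_force: [3.9, 0.8, -3.7]
opening: 0.295
grip_force: 30.0
```

```bash
python3 -c "
from h import *
S=state()
for k in('eef_pos','tcp_rot','ft_force','moment'):print(k,np.round(S[k],3))"
```

```text
eef_pos [516.537 107.927 133.127]
tcp_rot [3.141 0.    2.897]
ft_force [ 3.867  0.837 -3.674]
moment [ 1.880e-01 -1.246e+00 -1.000e-03]
```

jog_arm(targets=[{"turn": [0, 0, 0], "slide": [0.7, 0.2, 0], "claw": 5}, {"turn": [0, 0, 0], "slide": [0, 0, -1], "claw": 5}, {"turn": [0, 0, 0], "slide": [0, 0, -1], "claw": 5}, {"turn": [0, 0, 0], "slide": [0, 0, 0], "claw": 5}])

```text
t: 10.5
eef_pos: [517.0, 108.0, 131.6]
tcp_rot: [3.141, 0.0, 2.895]
ft_force: [0.5, -0.3, 4.7]
opening: 0.295
grip_force: 30.0
```

```bash
python3 -c "
from h import *
S=state()
for k in('eef_pos','tcp_rot','ft_force','moment'):print(k,np.round(S[k],3))"
```

```text
eef_pos [517.027 108.001 131.563]
tcp_rot [3.141 0.    2.895]
ft_force [ 0.538 -0.251  4.675]
moment [ 0.068 -0.551  0.005]
```

jog_arm(targets=[{"turn": [0, 0, -5], "slide": [0, 0, -0.5], "claw": 5}, {"turn": [0, 0, -5], "slide": [0, 0, 0], "claw": 5}, {"turn": [0, 0, 0], "slide": [0, 0, 0], "claw": 5}])

```text
t: 10.88
eef_pos: [517.1, 108.1, 130.8]
tcp_rot: [3.141, 0.0, 2.721]
ft_force: [1.1, 1.8, 1.4]
opening: 0.292
grip_force: 30.0
```

jog_arm(targets=[{"turn": [0, 0, -5], "slide": [0, 0, 0], "claw": 5}, {"turn": [0, 0, -5], "slide": [0, 0, 0], "claw": 5}, {"turn": [0, 0, 0], "slide": [0, 0, 0], "claw": 5}])

```text
t: 11.25
eef_pos: [517.0, 108.1, 130.5]
tcp_rot: [3.141, -0.0, 2.548]
ft_force: [3.2, 2.9, -1.8]
opening: 0.292
grip_force: 30.0
```

```bash
python3 -c "
from h import *
S=state()
for k in('eef_pos','tcp_rot','ft_force','moment'):print(k,np.round(S[k],3))"
```

```text
eef_pos [517.041 108.131 130.5  ]
tcp_rot [ 3.141 -0.     2.548]
ft_force [ 3.189  2.919 -1.763]
moment [ 0.683 -0.97   0.025]
```

jog_arm(targets=[{"turn": [0, 0, 0], "slide": [0.5, 0.5, -1], "claw": 5}, {"turn": [0, 0, 0], "slide": [0, 0, -1], "claw": 5}, {"turn": [0, 0, 0], "slide": [0, 0, 0], "claw": 5}])

```text
t: 11.62
eef_pos: [517.3, 108.4, 128.4]
tcp_rot: [-3.141, -0.0, 2.546]
ft_force: [1.8, 0.3, -2.8]
opening: 0.294
grip_force: 30.0
```

jog_arm(targets=[{"turn": [0, 0, -5], "slide": [0, 0, 0], "claw": 5}, {"turn": [0, 0, -5], "slide": [0, 0, 0], "claw": 5}, {"turn": [0, 0, 0], "slide": [0, 0, 0], "claw": 5}])

```text
t: 12.0
eef_pos: [517.2, 108.4, 128.5]
tcp_rot: [-3.141, -0.001, 2.371]
ft_force: [1.9, 0.7, -3.5]
opening: 0.291
grip_force: 30.0
```

```bash
python3 -c "
from h import *
S=state()
for k in('eef_pos','tcp_rot','ft_force','moment'):print(k,np.round(S[k],3))"
```

```text
eef_pos [517.194 108.379 128.452]
tcp_rot [-3.141e+00 -1.000e-03  2.371e+00]
ft_force [ 1.948  0.665 -3.497]
moment [ 0.207 -0.421  0.027]
```

jog_arm(targets=[{"turn": [0, 0, 0], "slide": [0.4, 0.1, -1.5], "claw": 5}, {"turn": [0, 0, 0], "slide": [0, 0, -1.5], "claw": 5}, {"turn": [0, 0, 0], "slide": [0, 0, -1], "claw": 5}, {"turn": [0, 0, 0], "slide": [0, 0, 0], "claw": 5}])

```text
t: 12.5
eef_pos: [517.8, 108.5, 124.5]
tcp_rot: [-3.141, -0.0, 2.371]
ft_force: [0.6, -0.1, -2.2]
opening: 0.291
grip_force: 30.0
```

jog_arm(targets=[{"turn": [0, 0, -8], "slide": [0, 0, 0], "claw": 5}, {"turn": [0, 0, -8], "slide": [0, 0, 0], "claw": 5}, {"turn": [0, 0, -8], "slide": [0, 0, 0], "claw": 5}])

```text
t: 12.88
eef_pos: [518.1, 108.8, 124.7]
tcp_rot: [3.141, -0.0, 1.947]
ft_force: [1.0, 2.0, -4.3]
opening: 0.294
grip_force: 30.0
```

```bash
python3 -c "
from h import *
S=state()
for k in('eef_pos','tcp_rot','ft_force','moment'):print(k,np.round(S[k],3))"
```

```text
eef_pos [518.093 108.818 124.681]
tcp_rot [ 3.141 -0.     1.947]
ft_force [ 1.036  1.969 -4.335]
moment [ 0.649 -0.422  0.113]
```

jog_arm(targets=[{"turn": [0, 0, -10.5], "slide": [0.1, 0.1, 0], "claw": 5}, {"turn": [0, 0, -10.5], "slide": [0, 0, 0], "claw": 5}, {"turn": [0, 0, -10.5], "slide": [0, 0, -0.2], "claw": 5}, {"turn": [0, 0, -10.5], "slide": [0, 0, 0], "claw": 5}, {"turn": [0, 0, -10.5], "slide": [0, 0, -0.2], "claw": 5}])

```text
t: 13.5
eef_pos: [518.9, 108.9, 124.4]
tcp_rot: [3.14, -0.002, 1.03]
ft_force: [3.6, 1.7, -4.7]
opening: 0.296
grip_force: 30.0
```

jog_arm(targets=[{"turn": [0, 0, -10.5], "slide": [0, 0, 0], "claw": 5}, {"turn": [0, 0, -10.5], "slide": [0, 0, 0], "claw": 5}, {"turn": [0, 0, -10.5], "slide": [0, 0, -0.2], "claw": 5}, {"turn": [0, 0, -10.5], "slide": [0, 0, 0], "claw": 5}, {"turn": [0, 0, -10.5], "slide": [0, 0, -0.2], "claw": 5}])

```text
t: 14.12
eef_pos: [519.2, 108.4, 124.1]
tcp_rot: [3.141, -0.003, 0.114]
ft_force: [4.8, -2.4, -3.8]
opening: 0.294
grip_force: 30.0
```

jog_arm(targets=[{"turn": [0, 0, -10.5], "slide": [0, 0, 0], "claw": 5}, {"turn": [0, 0, -10.5], "slide": [0, 0, 0], "claw": 5}, {"turn": [0, 0, -10.5], "slide": [0, 0, -0.2], "claw": 5}, {"turn": [0, 0, -10.5], "slide": [0, 0, 0], "claw": 5}, {"turn": [0, 0, -10.5], "slide": [0, 0, -0.2], "claw": 5}])

```text
t: 14.75
eef_pos: [518.9, 108.2, 123.8]
tcp_rot: [-3.141, -0.002, -0.803]
ft_force: [2.5, -3.7, -0.6]
opening: 0.29
grip_force: 30.0
```

```bash
python3 -c "
from h import *
S=state()
for k in('eef_pos','tcp_rot','ft_force','moment','joints'):print(k,np.round(S[k],3))"
```

```text
eef_pos [518.866 108.212 123.81 ]
tcp_rot [-3.141e+00 -2.000e-03 -8.030e-01]
ft_force [ 2.466 -3.657 -0.602]
moment [-0.906 -0.617  0.084]
joints [ 8.100e-02  4.740e-01  1.890e+00 -1.000e-03  7.760e-01  2.456e+00]
```

jog_arm(targets=[{"turn": [0, 0, 0], "slide": [0.5, -0.5, 0], "claw": 5}, {"turn": [0, 0, 0], "slide": [0, 0, 0], "claw": 80}, {"turn": [0, 0, 0], "slide": [0, 0, 0], "claw": 80}, {"turn": [0, 0, 0], "slide": [0, 0, 0], "claw": 80}, {"turn": [0, 0, 0], "slide": [0, 0, 0], "claw": 80}])

```text
t: 15.38
eef_pos: [518.4, 108.2, 123.5]
tcp_rot: [3.141, 0.0, -0.797]
ft_force: [0.5, 0.4, -0.2]
opening: 0.656
grip_force: 0.0
```

jog_arm(targets=[{"turn": [0, 0, 10], "slide": [0, 0, 0], "claw": 80}, {"turn": [0, 0, 10], "slide": [0, 0, 0], "claw": 80}, {"turn": [0, 0, 10], "slide": [0, 0, 0], "claw": 80}, {"turn": [0, 0, 10], "slide": [0, 0, 0], "claw": 80}, {"turn": [0, 0, 10], "slide": [0, 0, 0], "claw": 80}])

```text
t: 16.0
eef_pos: [518.4, 108.2, 123.4]
tcp_rot: [3.142, 0.0, 0.082]
ft_force: [0.5, -0.3, 1.4]
opening: 0.801
grip_force: 0.0
```

jog_arm(targets=[{"turn": [0, 0, 10], "slide": [0, 0, 0], "claw": 80}, {"turn": [0, 0, 10], "slide": [0, 0, 0], "claw": 80}, {"turn": [0, 0, 10], "slide": [0, 0, 0], "claw": 80}, {"turn": [0, 0, 10], "slide": [0, 0, 0], "claw": 80}, {"turn": [0, 0, 10], "slide": [0, 0, 0], "claw": 80}])

```text
t: 16.62
eef_pos: [518.5, 108.2, 123.4]
tcp_rot: [-3.142, 0.0, 0.954]
ft_force: [-0.6, 0.0, -0.6]
opening: 0.798
grip_force: 0.0
```

jog_arm(targets=[{"turn": [0, 0, 10], "slide": [0, 0, 0], "claw": 80}, {"turn": [0, 0, 10], "slide": [0, 0, 0], "claw": 80}, {"turn": [0, 0, 10], "slide": [0, 0, 0], "claw": 80}, {"turn": [0, 0, 10], "slide": [0, 0, 0], "claw": 80}, {"turn": [0, 0, 10], "slide": [0, 0, 0], "claw": 80}])

```text
t: 17.25
eef_pos: [518.5, 108.2, 123.4]
tcp_rot: [3.142, -0.0, 1.827]
ft_force: [0.2, -0.2, 0.8]
opening: 0.796
grip_force: 0.0
```

jog_arm(targets=[{"turn": [0, 0, 10], "slide": [0, 0, 0], "claw": 80}, {"turn": [0, 0, 10], "slide": [0, 0, 0], "claw": 80}, {"turn": [0, 0, 10], "slide": [0, 0, 0], "claw": 80}, {"turn": [0, 0, 10], "slide": [0, 0, 0], "claw": 80}, {"turn": [0, 0, 10], "slide": [0, 0, 0], "claw": 80}])

```text
t: 17.88
eef_pos: [518.5, 108.2, 123.4]
tcp_rot: [3.142, -0.0, 2.7]
ft_force: [1.1, -0.4, 1.0]
opening: 0.796
grip_force: 0.0
```

jog_arm(targets=[{"turn": [0, 0, 10], "slide": [0, 0, 0], "claw": 80}, {"turn": [0, 0, 10], "slide": [0, 0, 0], "claw": 80}, {"turn": [0, 0, 10], "slide": [0, 0, 0], "claw": 80}, {"turn": [0, 0, 10], "slide": [0, 0, 0], "claw": 80}, {"turn": [0, 0, 10], "slide": [0, 0, 0], "claw": 80}])

```text
t: 18.5
eef_pos: [518.5, 108.2, 123.4]
tcp_rot: [3.141, -0.0, -2.711]
ft_force: [0.9, -0.6, -0.0]
opening: 0.796
grip_force: 0.0
```

jog_arm(targets=[{"turn": [0, 0, 10], "slide": [0, 0, -1], "claw": 80}, {"turn": [0, 0, 10], "slide": [0, 0, -1], "claw": 80}, {"turn": [0, 0, 0], "slide": [0, 0, 0], "claw": 80}])

```text
t: 18.88
eef_pos: [518.5, 108.2, 121.4]
tcp_rot: [3.141, -0.0, -2.369]
ft_force: [-0.5, 0.4, -0.9]
opening: 0.8
grip_force: 0.0
```

jog_arm(targets=[{"turn": [0, 0, 0], "slide": [0, 0, 0], "claw": 5}, {"turn": [0, 0, 0], "slide": [0, 0, 0], "claw": 5}, {"turn": [0, 0, 0], "slide": [0, 0, 0], "claw": 5}, {"turn": [0, 0, 0], "slide": [0, 0, 0], "claw": 5}, {"turn": [0, 0, 0], "slide": [0, 0, 0], "claw": 5}])

```text
t: 19.5
eef_pos: [518.5, 108.1, 121.5]
tcp_rot: [3.141, 0.0, -2.368]
ft_force: [0.8, -0.2, -0.3]
opening: 0.329
grip_force: 0.0
```

jog_arm(targets=[{"turn": [0, 0, -10], "slide": [0, 0, 0], "claw": 5}, {"turn": [0, 0, -10], "slide": [0, 0, 0], "claw": 5}, {"turn": [0, 0, -10], "slide": [0, 0, 0], "claw": 5}, {"turn": [0, 0, -10], "slide": [0, 0, 0], "claw": 5}, {"turn": [0, 0, -10], "slide": [0, 0, 0], "claw": 5}])

```text
t: 20.12
eef_pos: [518.6, 108.2, 121.3]
tcp_rot: [3.141, 0.0, 3.037]
ft_force: [0.7, 0.3, -3.0]
opening: 0.299
grip_force: 29.6
```

jog_arm(targets=[{"turn": [0, 0, -10], "slide": [0, 0, 0], "claw": 5}, {"turn": [0, 0, -10], "slide": [0, 0, 0], "claw": 5}, {"turn": [0, 0, -10], "slide": [0, 0, 0], "claw": 5}, {"turn": [0, 0, -10], "slide": [0, 0, -0.3], "claw": 5}, {"turn": [0, 0, -10], "slide": [0, 0, -0.3], "claw": 5}])

```text
t: 20.75
eef_pos: [518.9, 108.1, 120.9]
tcp_rot: [3.141, 0.001, 2.164]
ft_force: [1.1, -1.2, 1.3]
opening: 0.299
grip_force: 29.6
```

jog_arm(targets=[{"turn": [0, 0, -10], "slide": [0, 0, 0], "claw": 5}, {"turn": [0, 0, -10], "slide": [0, 0, 0], "claw": 5}, {"turn": [0, 0, -10], "slide": [0, 0, 0], "claw": 5}, {"turn": [0, 0, -10], "slide": [0, 0, 0], "claw": 5}, {"turn": [0, 0, -10], "slide": [0, 0, -0.3], "claw": 5}])

```text
t: 21.38
eef_pos: [519.0, 108.0, 120.6]
tcp_rot: [3.14, 0.0, 1.292]
ft_force: [0.1, -0.9, 0.9]
opening: 0.296
grip_force: 29.6
```

```bash
cat > st.py <<'E'
from h import *
np.set_printoptions(precision=3,suppress=True)
S=state()
for k in('eef_pos','tcp_rot','ft_force','moment','joints'):print(k,np.array(S[k]))
print(S['opening'],S['t'])
E
python3 st.py
```

```text
eef_pos [519.013 107.963 120.621]
tcp_rot [3.14  0.    1.292]
ft_force [ 0.087 -0.85   0.94 ]
moment [-0.398 -0.427  0.087]
joints [ 0.081  0.479  1.892 -0.001  0.769  0.36 ]
0.2958320440197304 21.375
```

jog_arm(targets=[{"turn": [0, 0, -10], "slide": [0, 0, 0], "claw": 5}, {"turn": [0, 0, -10], "slide": [0, 0, 0], "claw": 5}, {"turn": [0, 0, -10], "slide": [0, 0, 0], "claw": 5}])

```text
t: 21.75
eef_pos: [518.8, 107.9, 120.5]
tcp_rot: [3.141, -0.0, 0.768]
ft_force: [2.2, -2.7, -1.1]
opening: 0.295
grip_force: 29.6
```

```bash
python3 st.py
```

```text
eef_pos [518.797 107.867 120.522]
tcp_rot [ 3.141 -0.     0.768]
ft_force [ 2.202 -2.725 -1.074]
moment [-0.739 -0.357  0.139]
joints [ 0.081  0.479  1.893 -0.001  0.769  0.884]
0.29529355756768716 21.75
```

jog_arm(targets=[{"turn": [0, 0, -10], "slide": [0, 0, 0], "claw": 5}, {"turn": [0, 0, -10], "slide": [0, 0, 0], "claw": 5}])

```text
t: 22.0
eef_pos: [518.6, 107.9, 120.4]
tcp_rot: [3.141, 0.0, 0.419]
ft_force: [0.7, -1.6, -1.7]
opening: 0.298
grip_force: 29.6
```

```bash
python3 st.py
```

```text
eef_pos [518.635 107.866 120.424]
tcp_rot [3.141 0.    0.419]
ft_force [ 0.701 -1.583 -1.655]
moment [-0.574 -0.243  0.09 ]
joints [ 0.081  0.479  1.893 -0.001  0.77   1.233]
0.29807653914521415 22.0
```

Now in 20° steps while checking the torque.

jog_arm(targets=[{"turn": [0, 0, -9], "slide": [0, 0, 0], "claw": 5}, {"turn": [0, 0, -9], "slide": [0, 0, 0], "claw": 5}])

```text
t: 22.25
eef_pos: [518.5, 107.9, 120.3]
tcp_rot: [3.141, 0.0, 0.105]
ft_force: [0.3, -1.4, -2.4]
opening: 0.297
grip_force: 29.6
```

```bash
python3 st.py | sed -n 2,4p
```

```text
tcp_rot [3.141 0.    0.105]
ft_force [ 0.342 -1.44  -2.383]
moment [-0.469 -0.145  0.158]
```

jog_arm(targets=[{"turn": [0, 0, -9], "slide": [0, 0, 0], "claw": 5}, {"turn": [0, 0, -9], "slide": [0, 0, 0], "claw": 5}])

```text
t: 22.5
eef_pos: [518.5, 107.9, 120.3]
tcp_rot: [3.141, 0.0, -0.209]
ft_force: [1.5, -0.7, -3.6]
opening: 0.291
grip_force: 29.7
```

```bash
python3 st.py | sed -n 2,4p
```

```text
tcp_rot [ 3.141  0.    -0.209]
ft_force [ 1.453 -0.685 -3.631]
moment [-0.252 -0.189  0.21 ]
```

jog_arm(targets=[{"turn": [0, 0, -9], "slide": [0, 0, 0], "claw": 5}, {"turn": [0, 0, -9], "slide": [0, 0, 0], "claw": 5}])

```text
t: 22.75
eef_pos: [518.5, 108.0, 120.3]
tcp_rot: [3.141, 0.0, -0.523]
ft_force: [0.2, -0.3, -3.2]
opening: 0.297
grip_force: 29.6
```

```bash
python3 st.py | sed -n 2,5p
```

```text
tcp_rot [ 3.141  0.    -0.523]
ft_force [ 0.241 -0.331 -3.19 ]
moment [-0.145 -0.19   0.074]
joints [ 0.081  0.479  1.893 -0.001  0.77   2.175]
```

jog_arm(targets=[{"turn": [0, 0, -9], "slide": [0, 0, 0], "claw": 5}, {"turn": [0, 0, -9], "slide": [0, 0, 0], "claw": 5}])

```text
t: 23.0
eef_pos: [518.4, 108.0, 120.3]
tcp_rot: [3.141, 0.0, -0.838]
ft_force: [1.0, -0.6, -2.8]
opening: 0.295
grip_force: 29.6
```

```bash
python3 st.py | sed -n 2,6p
```

```text
tcp_rot [ 3.141  0.    -0.838]
ft_force [ 1.022 -0.583 -2.822]
moment [ 0.007 -0.032  0.015]
joints [ 0.081  0.479  1.893 -0.     0.77   2.489]
0.29517052317582765 23.0
```

jog_arm(targets=[{"turn": [0, 0, -8], "slide": [0, 0, 0], "claw": 5}, {"turn": [0, 0, 0], "slide": [0, 0, 0], "claw": 5}])

```text
t: 23.25
eef_pos: [518.4, 108.1, 120.3]
tcp_rot: [3.141, 0.0, -0.971]
ft_force: [1.1, -1.2, -2.4]
opening: 0.295
grip_force: 29.6
```

```bash
python3 st.py | sed -n 2,6p
```

```text
tcp_rot [ 3.141  0.    -0.971]
ft_force [ 1.067 -1.178 -2.405]
moment [-0.01  -0.082 -0.01 ]
joints [ 0.081  0.479  1.893 -0.     0.77   2.623]
0.29474351778891555 23.25
```

jog_arm(targets=[{"turn": [0, 0, 0], "slide": [1.5, 0, 0], "claw": 5}, {"turn": [0, 0, 0], "slide": [0, 0, 0], "claw": 5}])

```text
t: 23.5
eef_pos: [519.4, 108.1, 120.3]
tcp_rot: [3.14, 0.001, -0.97]
ft_force: [-2.7, -0.5, -2.0]
opening: 0.299
grip_force: 29.6
```

```bash
python3 st.py | sed -n 1,4p
```

```text
eef_pos [519.447 108.116 120.329]
tcp_rot [ 3.14   0.001 -0.97 ]
ft_force [-2.698 -0.528 -1.974]
moment [-0.064  0.745  0.043]
```

jog_arm(targets=[{"turn": [0, 0, 0], "slide": [-1.5, 0, -0.5], "claw": 5}, {"turn": [0, 0, 0], "slide": [0, 0, -0.5], "claw": 5}, {"turn": [0, 0, 0], "slide": [0, 0, 0], "claw": 5}])

```text
t: 23.88
eef_pos: [518.7, 108.2, 119.6]
tcp_rot: [-3.141, -0.0, -0.972]
ft_force: [-0.1, 0.1, -1.9]
opening: 0.295
grip_force: 29.6
```

```bash
python3 - <<'E'
exec(open('st.py').read())
o=[]
c=read_camera("top");s=read_camera("side")
for cam,x,y in((c,160,160),(s,215,235)):
    o.append(cv2.resize(cam["frame"][y:y+65,x:x+65],(400,400),interpolation=cv2.INTER_CUBIC))
cv2.imwrite("pics/c5.png",np.hstack(o))
E
```

```text
eef_pos [518.723 108.16  119.617]
tcp_rot [-3.141 -0.    -0.972]
ft_force [-0.135  0.111 -1.868]
moment [-0.011 -0.002 -0.004]
joints [ 0.081  0.48   1.893 -0.     0.767  2.623]
0.2949541410416627 23.875
```

View pics/c5.png

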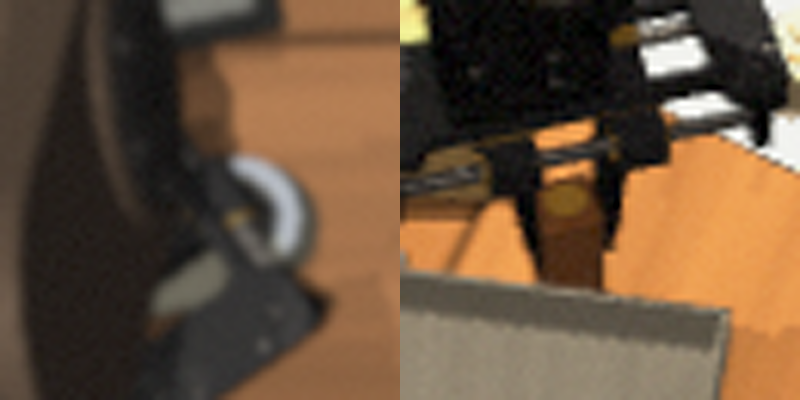

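The driver is still laterally captive in the socket, upright and square in the fingers. The torque reading is ambiguous, so I'll regrip and turn again while watching for the stop.

jog_arm(targets=[{"turn": [0, 0, 0], "slide": [0, 0, 0.7], "claw": 80}, {"turn": [0, 0, 0], "slide": [0, 0, 0], "claw": 80}, {"turn": [0, 0, 0], "slide": [0, 0, 0], "claw": 80}, {"turn": [0, 0, 0], "slide": [0, 0, 0], "claw": 80}, {"turn": [0, 0, 10], "slide": [0, 0, 0], "claw": 80}])

```text
t: 24.6
eef_pos: [518.5, 108.2, 120.3]
tcp_rot: [3.142, -0.0, -0.794]
ft_force: [-0.3, -0.5, 0.4]
opening: 0.758
grip_force: 0.0
```

jog_arm(targets=[{"turn": [0, 0, 10], "slide": [0, 0, 0], "claw": 80}, {"turn": [0, 0, 10], "slide": [0, 0, 0], "claw": 80}, {"turn": [0, 0, 10], "slide": [0, 0, 0], "claw": 80}, {"turn": [0, 0, 10], "slide": [0, 0, 0], "claw": 80}, {"turn": [0, 0, 10], "slide": [0, 0, 0], "claw": 80}])

```text
t: 25.22
eef_pos: [518.5, 108.2, 120.3]
tcp_rot: [3.141, -0.0, 0.081]
ft_force: [0.3, 0.2, -0.4]
opening: 0.803
grip_force: 0.0
```

jog_arm(targets=[{"turn": [0, 0, 10], "slide": [0, 0, 0], "claw": 80}, {"turn": [0, 0, 10], "slide": [0, 0, 0], "claw": 80}, {"turn": [0, 0, 10], "slide": [0, 0, 0], "claw": 80}, {"turn": [0, 0, 10], "slide": [0, 0, 0], "claw": 80}, {"turn": [0, 0, 10], "slide": [0, 0, 0], "claw": 80}])

```text
t: 25.85
eef_pos: [518.5, 108.2, 120.3]
tcp_rot: [3.141, -0.0, 0.954]
ft_force: [-0.5, -0.2, -0.4]
opening: 0.798
grip_force: 0.0
```

jog_arm(targets=[{"turn": [0, 0, 10], "slide": [0, 0, 0], "claw": 80}, {"turn": [0, 0, 10], "slide": [0, 0, 0], "claw": 80}, {"turn": [0, 0, 10], "slide": [0, 0, 0], "claw": 80}, {"turn": [0, 0, 10], "slide": [0, 0, 0], "claw": 80}, {"turn": [0, 0, 10], "slide": [0, 0, 0], "claw": 80}])

```text
t: 26.48
eef_pos: [518.5, 108.2, 120.3]
tcp_rot: [3.141, -0.0, 1.826]
ft_force: [0.8, -0.2, 0.8]
opening: 0.801
grip_force: 0.0
```

jog_arm(targets=[{"turn": [0, 0, 10], "slide": [0, 0, 0], "claw": 80}, {"turn": [0, 0, 10], "slide": [0, 0, 0], "claw": 80}, {"turn": [0, 0, 0], "slide": [0, 0, 0], "claw": 5}, {"turn": [0, 0, 0], "slide": [0, 0, 0], "claw": 5}, {"turn": [0, 0, 0], "slide": [0, 0, 0], "claw": 5}])

```text
t: 27.1
eef_pos: [518.5, 108.2, 120.3]
tcp_rot: [3.141, 0.0, 2.168]
ft_force: [-0.7, 0.1, 0.2]
opening: 0.542
grip_force: 0.0
```

jog_arm(targets=[{"turn": [0, 0, 0], "slide": [0, 0, 0], "claw": 5}, {"turn": [0, 0, 0], "slide": [0, 0, 0], "claw": 5}, {"turn": [0, 0, 0], "slide": [0, 0, 0], "claw": 5}, {"turn": [0, 0, 0], "slide": [0, 0, 0], "claw": 5}])

```text
t: 27.6
eef_pos: [518.6, 108.2, 120.3]
tcp_rot: [3.141, 0.0, 2.17]
ft_force: [0.7, -0.5, 0.1]
opening: 0.295
grip_force: 29.8
```

```bash
python3 st.py
```

```text
eef_pos [518.556 108.203 120.261]
tcp_rot [3.141 0.    2.17 ]
ft_force [ 0.706 -0.508  0.11 ]
moment [ 0.057 -0.232 -0.054]
joints [ 0.081  0.479  1.893  0.     0.769 -0.518]
0.2949639559591791 27.6
```

jog_arm(targets=[{"turn": [0, 0, -10], "slide": [0, 0, 0], "claw": 5}, {"turn": [0, 0, -10], "slide": [0, 0, 0], "claw": 5}])

```text
t: 27.85
eef_pos: [518.6, 108.1, 120.3]
tcp_rot: [3.141, 0.0, 1.815]
ft_force: [1.2, 0.7, 0.1]
opening: 0.293
grip_force: 29.9
```

```bash
python3 st.py
```

```text
eef_pos [518.594 108.128 120.284]
tcp_rot [3.141 0.    1.815]
ft_force [1.201 0.657 0.143]
moment [ 0.047 -0.25   0.238]
joints [ 0.081  0.479  1.893 -0.     0.769 -0.164]
0.29314164707844326 27.85
```

jog_arm(targets=[{"turn": [0, 0, -10], "slide": [0, 0, 0], "claw": 5}])

```text
t: 27.98
eef_pos: [518.6, 108.2, 120.3]
tcp_rot: [3.141, 0.0, 1.641]
ft_force: [1.1, 0.0, -0.1]
opening: 0.294
grip_force: 29.8
```

```bash
python3 st.py
```

```text
eef_pos [518.626 108.162 120.264]
tcp_rot [3.141 0.    1.641]
ft_force [ 1.076  0.047 -0.144]
moment [-0.044 -0.249  0.197]
joints [ 0.081  0.479  1.893 -0.     0.769  0.011]
0.29432889783218186 27.975
```

jog_arm(targets=[{"turn": [0, 0, -10], "slide": [0, 0, 0], "claw": 5}])

```text
t: 28.1
eef_pos: [518.7, 108.2, 120.3]
tcp_rot: [3.141, 0.0, 1.466]
ft_force: [1.4, 0.6, -0.7]
opening: 0.295
grip_force: 29.8
```

```bash
python3 st.py|grep -v -e joi -e eef
```

```text
tcp_rot [3.141 0.    1.466]
ft_force [ 1.388  0.602 -0.681]
moment [ 0.012 -0.327  0.01 ]
0.2945014039346841 28.1
```

jog_arm(targets=[{"turn": [0, 0, -10], "slide": [0, 0, 0], "claw": 5}])

```text
t: 28.22
eef_pos: [518.6, 108.2, 120.3]
tcp_rot: [3.141, -0.0, 1.291]
ft_force: [-0.1, 0.3, -1.3]
opening: 0.294
grip_force: 29.8
```

```bash
python3 st.py|grep -v -e joi -e eef
```

```text
tcp_rot [ 3.141 -0.     1.291]
ft_force [-0.093  0.326 -1.347]
moment [-0.022 -0.199 -0.022]
0.29404324334429177 28.225
```

jog_arm(targets=[{"turn": [0, 0, -10], "slide": [0, 0, 0], "claw": 5}])

```text
t: 28.35
eef_pos: [518.6, 108.1, 120.3]
tcp_rot: [3.141, -0.0, 1.117]
ft_force: [0.7, -0.5, 0.5]
opening: 0.293
grip_force: 29.8
```

```bash
python3 st.py|grep -v -e joi -e eef
```

```text
tcp_rot [ 3.141 -0.     1.117]
ft_force [ 0.697 -0.5    0.488]
moment [-0.064 -0.16  -0.001]
0.29339524056276967 28.35
```

jog_arm(targets=[{"turn": [0, 0, -10], "slide": [0, 0, 0], "claw": 5}])

```text
t: 28.48
eef_pos: [518.7, 108.1, 120.3]
tcp_rot: [3.141, -0.0, 0.942]
ft_force: [0.8, -0.8, -0.7]
opening: 0.292
grip_force: 29.8
```

```bash
python3 st.py|grep -v -e joi -e eef
```

```text
tcp_rot [ 3.141 -0.     0.942]
ft_force [ 0.833 -0.828 -0.665]
moment [-0.027 -0.255  0.126]
0.2922156997558827 28.475
```

jog_arm(targets=[{"turn": [0, 0, -10], "slide": [0, 0, 0], "claw": 5}])

```text
t: 28.6
eef_pos: [518.7, 108.2, 120.3]
tcp_rot: [3.141, -0.0, 0.768]
ft_force: [0.9, 1.3, -0.7]
opening: 0.294
grip_force: 29.9
```

```bash
python3 st.py|grep -v -e joi -e eef
```

```text
tcp_rot [ 3.141 -0.     0.768]
ft_force [ 0.933  1.256 -0.664]
moment [-0.034 -0.361  0.296]
0.29407418297011606 28.6
```

The torque pattern repeats every 60°: the hex is cogging, which suggests the bolt is at its stop with shallow engagement. I'll back off, push deeper and test again.

jog_arm(targets=[{"turn": [0, 0, 5], "slide": [0, 0, 0], "claw": 5}, {"turn": [0, 0, 5], "slide": [0, 0, -1], "claw": 5}, {"turn": [0, 0, 0], "slide": [0, 0, -1], "claw": 5}, {"turn": [0, 0, 0], "slide": [0, 0, 0], "claw": 5}])

```text
t: 29.1
eef_pos: [519.3, 108.1, 120.0]
tcp_rot: [3.139, -0.002, 0.948]
ft_force: [-2.8, -1.5, 18.8]
opening: 0.289
grip_force: 30.0
```

```bash
python3 st.py|grep -v -e joi
```

```text
eef_pos [519.269 108.129 119.982]
tcp_rot [ 3.139 -0.002  0.948]
ft_force [-2.833 -1.54  18.779]
moment [-0.314  0.73  -0.121]
0.28885056076733917 29.1
```

jog_arm(targets=[{"turn": [0, 0, 5], "slide": [0, 0, 0], "claw": 5}, {"turn": [0, 0, 5], "slide": [0, 0, -0.5], "claw": 5}, {"turn": [0, 0, 0], "slide": [0, 0, 0], "claw": 5}])

```text
t: 29.48
eef_pos: [519.4, 108.2, 119.9]
tcp_rot: [3.139, -0.001, 1.124]
ft_force: [-4.2, -0.2, 25.1]
opening: 0.292
grip_force: 30.0
```

```bash
python3 st.py|grep -v -e joi
```

```text
eef_pos [519.369 108.16  119.946]
tcp_rot [ 3.139 -0.001  1.124]
ft_force [-4.247 -0.233 25.119]
moment [-0.275  0.999 -0.057]
0.29179420031697506 29.475
```

jog_arm(targets=[{"turn": [0, 0, -7], "slide": [0, 0, 1], "claw": 5}, {"turn": [0, 0, -7], "slide": [0, 0, 0], "claw": 5}])

```text
t: 29.72
eef_pos: [519.3, 108.1, 120.0]
tcp_rot: [3.139, -0.001, 0.875]
ft_force: [-2.2, -1.6, 12.5]
opening: 0.293
grip_force: 30.0
```

```bash
python3 st.py|grep -v -e joi
```

```text
eef_pos [519.255 108.062 120.041]
tcp_rot [ 3.139 -0.001  0.875]
ft_force [-2.188 -1.639 12.527]
moment [-0.347  0.297  0.162]
0.29328738728223747 29.725
```

jog_arm(targets=[{"turn": [0, 0, -7], "slide": [0, 0, 0], "claw": 5}])

```text
t: 29.85
eef_pos: [519.3, 108.0, 120.0]
tcp_rot: [3.14, -0.002, 0.752]
ft_force: [-0.7, -0.9, 12.8]
opening: 0.294
grip_force: 30.0
```

```bash
python3 st.py|grep -v -e joi
```

```text
eef_pos [519.265 108.021 119.996]
tcp_rot [ 3.14  -0.002  0.752]
ft_force [-0.654 -0.923 12.841]
moment [-0.44   0.338  0.289]
0.29404254177142847 29.85
```

jog_arm(targets=[{"turn": [0, 0, -7], "slide": [0, 0, 0], "claw": 5}])

```text
t: 29.98
eef_pos: [519.2, 108.0, 119.9]
tcp_rot: [3.14, -0.002, 0.631]
ft_force: [-0.7, -2.6, 12.0]
opening: 0.298
grip_force: 30.0
```

```bash
python3 st.py|grep -v -e joi
```

```text
eef_pos [519.231 108.031 119.944]
tcp_rot [ 3.14  -0.002  0.631]
ft_force [-0.734 -2.55  12.001]
moment [-0.506  0.244  0.226]
0.29842760849728356 29.975
```

jog_arm(targets=[{"turn": [0, 0, -7], "slide": [0, 0, 0], "claw": 5}])

```text
t: 30.1
eef_pos: [519.2, 108.0, 119.9]
tcp_rot: [3.14, -0.002, 0.508]
ft_force: [-0.8, -1.8, 11.8]
opening: 0.293
grip_force: 30.0
```

```bash
python3 st.py|grep -v -e joi
```

```text
eef_pos [519.225 107.998 119.915]
tcp_rot [ 3.14  -0.002  0.508]
ft_force [-0.811 -1.764 11.828]
moment [-0.566  0.21   0.113]
0.2930892844536552 30.1
```

The gripper yaw at which the torque rises (about 60° mod 60°) matches the predicted stop angle of 0.7° mod 60°. The bolt took over 0.25 N m without turning, so it is tight. Returning the driver to the stand.

jog_arm(targets=[{"turn": [0, 0, 0], "slide": [-0.5, 0, 5], "claw": 5}, {"turn": [0, 0, 0], "slide": [0, 0, 10], "claw": 5}, {"turn": [0, 0, 0], "slide": [0, 0, 20], "claw": 5}, {"turn": [0, 0, 0], "slide": [0, 0, 30], "claw": 5}, {"turn": [0, 0, 0], "slide": [0, 0, 30], "claw": 5}])

```text
t: 30.72
eef_pos: [517.6, 108.4, 215.5]
tcp_rot: [-3.141, 0.0, 0.513]
ft_force: [-0.1, -0.0, -2.9]
opening: 0.294
grip_force: 30.0
```

jog_arm(targets=[{"turn": [0, 0, -4], "slide": [30, -37, 0], "claw": 5}, {"turn": [0, 0, -4], "slide": [30, -37, 0], "claw": 5}, {"turn": [0, 0, -5], "slide": [30, -37, 0], "claw": 5}, {"turn": [0, 0, 0], "slide": [30, -37, 0], "claw": 5}, {"turn": [0, 0, 0], "slide": [4, -4, 0], "claw": 5}])

```text
t: 31.35
eef_pos: [642.9, -45.9, 214.0]
tcp_rot: [-3.141, 0.0, 0.284]
ft_force: [-1.0, 0.6, -2.8]
opening: 0.291
grip_force: 30.0
```

jog_arm(targets=[{"turn": [0, 0, 0], "slide": [0, 0, 0], "claw": 5}, {"turn": [0, 0, 0], "slide": [0, 0, 0], "claw": 5}])

```text
t: 31.6
eef_pos: [641.3, -42.8, 214.2]
tcp_rot: [-3.141, 0.0, 0.286]
ft_force: [0.2, 0.1, -1.2]
opening: 0.288
grip_force: 30.0
```

```bash
python3 - <<'E'
exec(open('st.py').read())
c=read_camera("top");s=read_camera("side");p=S["eef_pos"]
o=[]
for cam in(c,s):
    q=proj(cam,[[p[0],p[1],p[2]-50]])[0]
    x,y=(q-[32,28]).astype(int)
    im=cv2.resize(cam["frame"][y:y+60,x:x+60],(400,400),interpolation=cv2.INTER_CUBIC)
    L=[[p[0],p[1],p[2]-105],[p[0],p[1],p[2]+25]]
    cv2.polylines(im,[((proj(cam,L)-[x,y]+.5)*400/60).astype(int).reshape(-1,1,2)],False,(0,255,0),1)
    o.append(im)
cv2.imwrite("pics/c6.png",np.hstack(o))
E
```

```text
eef_pos [641.333 -42.764 214.185]
tcp_rot [-3.141  0.     0.286]
ft_force [ 0.195  0.066 -1.225]
moment [ 0.012 -0.    -0.003]
joints [-0.169  0.517  1.513  0.     1.112  1.115]
0.2883540821101211 31.6
```

View pics/c6.png

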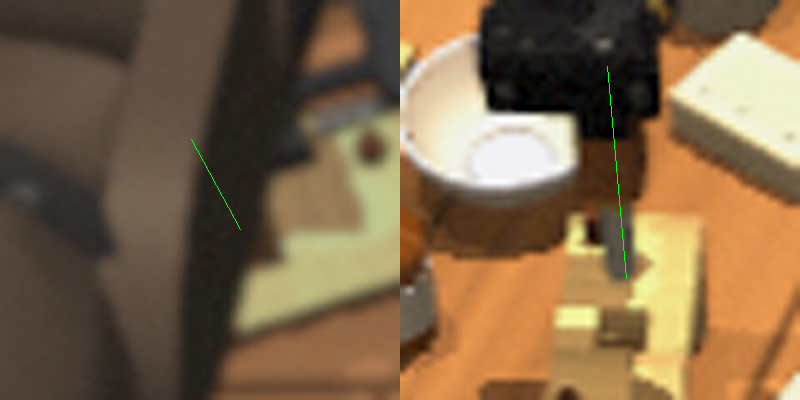

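Tip (622,277) lines up with the dark hole at about (625,328) in the side view. Lowering.

jog_arm(targets=[{"turn": [0, 0, 0], "slide": [0.7, -1, -30], "claw": 5}, {"turn": [0, 0, 0], "slide": [0, 0, -15], "claw": 5}, {"turn": [0, 0, 0], "slide": [0, 0, -10], "claw": 5}, {"turn": [0, 0, 0], "slide": [0, 0, 0], "claw": 5}])

```text
t: 32.2
eef_pos: [642.6, -44.7, 158.4]
tcp_rot: [-3.141, 0.001, 0.285]
ft_force: [0.6, 0.6, -1.5]
opening: 0.291
grip_force: 30.0
```

jog_arm(targets=[{"turn": [0, 0, 0], "slide": [0, 0, -10], "claw": 5}, {"turn": [0, 0, 0], "slide": [0, 0, -10], "claw": 5}, {"turn": [0, 0, 0], "slide": [0, 0, -10], "claw": 5}, {"turn": [0, 0, 0], "slide": [0, 0, -4], "claw": 5}])

```text
t: 32.7
eef_pos: [642.5, -44.8, 123.8]
tcp_rot: [-3.141, 0.001, 0.285]
ft_force: [0.2, 0.3, -3.2]
opening: 0.295
grip_force: 30.0
```

jog_arm(targets=[{"turn": [0, 0, 0], "slide": [0, 0, -1], "claw": 5}, {"turn": [0, 0, 0], "slide": [0, 0, -1], "claw": 5}, {"turn": [0, 0, 0], "slide": [0, 0, 0], "claw": 5}])

```text
t: 33.08
eef_pos: [642.8, -44.9, 123.0]
tcp_rot: [3.141, -0.0, 0.285]
ft_force: [0.3, -0.3, -2.5]
opening: 0.291
grip_force: 30.0
```

jog_arm(targets=[{"turn": [0, 0, 0], "slide": [0, 0, -1], "claw": 5}, {"turn": [0, 0, 0], "slide": [0, 0, -1], "claw": 5}, {"turn": [0, 0, 0], "slide": [0, 0, 0], "claw": 5}])

```text
t: 33.45
eef_pos: [642.7, -44.8, 120.7]
tcp_rot: [3.142, 0.0, 0.285]
ft_force: [-0.2, 0.0, -3.8]
opening: 0.292
grip_force: 30.0
```

jog_arm(targets=[{"turn": [0, 0, 0], "slide": [0, 0, -1], "claw": 5}, {"turn": [0, 0, 0], "slide": [0, 0, -1], "claw": 5}, {"turn": [0, 0, 0], "slide": [0, 0, 0], "claw": 5}])

```text
t: 33.83
eef_pos: [642.8, -44.8, 119.0]
tcp_rot: [3.141, -0.0, 0.285]
ft_force: [-1.2, 0.2, 0.8]
opening: 0.293
grip_force: 30.0
```

jog_arm(targets=[{"turn": [0, 0, 0], "slide": [0, 0, 0], "claw": 40}, {"turn": [0, 0, 0], "slide": [0, 0, 0], "claw": 60}, {"turn": [0, 0, 0], "slide": [0, 0, 0], "claw": 60}, {"turn": [0, 0, 0], "slide": [0, 0, 45], "claw": 60}, {"turn": [0, 0, 0], "slide": [0, 0, 50], "claw": 60}])

```text
t: 34.45
eef_pos: [642.4, -44.8, 214.3]
tcp_rot: [-3.141, 0.002, 0.285]
ft_force: [0.4, 0.0, -0.2]
opening: 0.602
grip_force: 0.0
```

jog_arm(targets=[{"turn": [0, 0, 9], "slide": [-16, -42, 0], "claw": 70}, {"turn": [0, 0, 9], "slide": [-16, -42, 0], "claw": 70}, {"turn": [0, 0, 9], "slide": [-16, -42, 0], "claw": 70}, {"turn": [0, 0, 9], "slide": [-16, -42, 0], "claw": 70}, {"turn": [0, 0, 9], "slide": [-16, -42, 0], "claw": 70}])

```text
t: 35.08
eef_pos: [562.1, -256.1, 213.9]
tcp_rot: [3.141, 0.0, 1.075]
ft_force: [-0.2, 0.4, -0.7]
opening: 0.702
grip_force: 0.0
```

jog_arm(targets=[{"turn": [0, 0, 9], "slide": [-16, -42, 0], "claw": 70}, {"turn": [0, 0, 9], "slide": [-16, -42, 0], "claw": 70}, {"turn": [0, 0, 9.7], "slide": [-16, -42, 0], "claw": 70}, {"turn": [0, 0, 0], "slide": [0, 0, 0], "claw": 70}])

```text
t: 35.58
eef_pos: [513.5, -383.3, 213.5]
tcp_rot: [-3.142, 0.0, 1.552]
ft_force: [-0.1, -0.1, -0.2]
opening: 0.698
grip_force: 0.0
```

```bash
python3 - <<'E'
exec(open('st.py').read())
c=read_camera("top");s=read_camera("side")
o=[]
for cam,x,y in((c,225,110),(s,195,205)):
    o.append(cv2.resize(cam["frame"][y:y+60,x:x+80],(400,300),interpolation=cv2.INTER_CUBIC))
o2=[]
for cam,x,y in((c,150,165),(s,250,140)):
    o2.append(cv2.resize(cam["frame"][y:y+60,x:x+80],(400,300),interpolation=cv2.INTER_CUBIC))
cv2.imwrite("pics/c7.png",np.vstack([np.hstack(o),np.hstack(o2)]))
E
```

```text
eef_pos [ 513.511 -383.299  213.486]
tcp_rot [-3.142  0.     1.552]
ft_force [-0.061 -0.099 -0.193]
moment [ 0.001 -0.088 -0.015]
joints [-0.744  0.515  1.519 -0.     1.108 -0.725]
0.6977300918685816 35.575
```

View pics/c7.png

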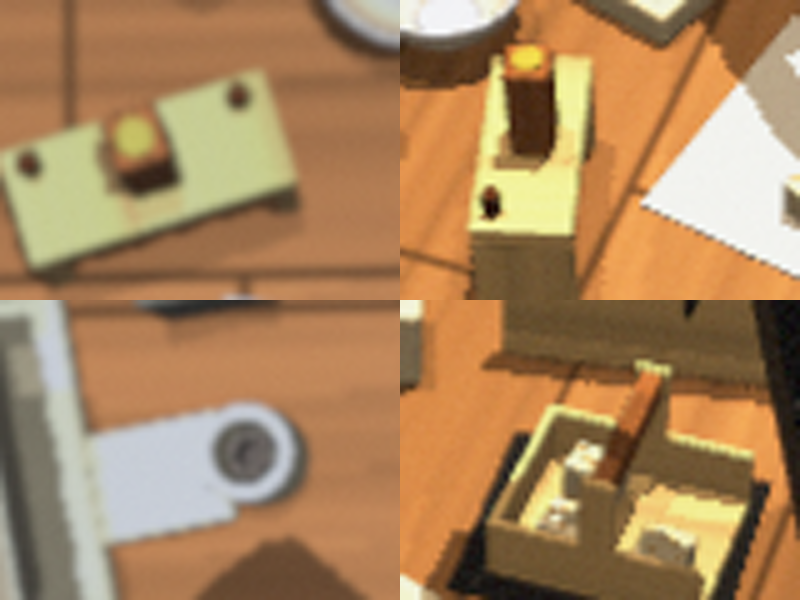

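The driver stands in its hole again, as in the first picture, and the tray is untouched. Gripping the tray bar.

jog_arm(targets=[{"turn": [0, 0, 0], "slide": [1.5, 2, -50], "claw": 70}, {"turn": [0, 0, 0], "slide": [0, 0, -50], "claw": 70}, {"turn": [0, 0, 0], "slide": [0, 0, -37], "claw": 70}, {"turn": [0, 0, 0], "slide": [0, 0, 0], "claw": 40}, {"turn": [0, 0, 0], "slide": [0, 0, 0], "claw": 2}])

```text
t: 36.3
eef_pos: [517.2, -378.6, 78.3]
tcp_rot: [3.14, 0.001, 1.554]
ft_force: [-0.1, -0.5, 1.0]
opening: 0.545
grip_force: 0.0
```

jog_arm(targets=[{"turn": [0, 0, 0], "slide": [0, 0, 0], "claw": 2}, {"turn": [0, 0, 0], "slide": [0, 0, 0], "claw": 2}, {"turn": [0, 0, 0], "slide": [0, 0, 0], "claw": 2}, {"turn": [0, 0, 0], "slide": [0, 0, 0], "claw": 2}])

```text
t: 36.8
eef_pos: [516.3, -378.9, 77.1]
tcp_rot: [3.141, 0.0, 1.554]
ft_force: [-0.7, 1.2, 2.7]
opening: 0.168
grip_force: 30.0
```

jog_arm(targets=[{"turn": [0, 0, 0], "slide": [0, 0, 5], "claw": 2}, {"turn": [0, 0, 0], "slide": [0, 0, 20], "claw": 2}, {"turn": [0, 0, 0], "slide": [0, 0, 40], "claw": 2}, {"turn": [0, 0, 0], "slide": [0, 0, 50], "claw": 2}, {"turn": [0, 0, 0], "slide": [0, 0, 50], "claw": 2}])

```text
t: 37.42
eef_pos: [515.8, -378.5, 242.9]
tcp_rot: [-3.141, -0.001, 1.553]
ft_force: [-0.2, -0.2, -4.6]
opening: 0.169
grip_force: 30.0
```

jog_arm(targets=[{"turn": [0, 0, 0], "slide": [0, 10, 40], "claw": 2}, {"turn": [0, 0, 0], "slide": [0, 24, 39], "claw": 2}, {"turn": [0, 0, 0], "slide": [-1, 40, 0], "claw": 2}, {"turn": [0, 0, 0], "slide": [-1, 40, 0], "claw": 2}, {"turn": [0, 0, 0], "slide": [-1, 40, 0], "claw": 2}])

```text
t: 38.05
eef_pos: [512.6, -223.4, 320.5]
tcp_rot: [-3.141, -0.001, 1.553]
ft_force: [0.7, 0.6, -4.0]
opening: 0.169
grip_force: 30.0
```

jog_arm(targets=[{"turn": [0, 0, 1], "slide": [-1, 40, 0], "claw": 2}, {"turn": [0, 0, 1], "slide": [-1, 40, 0], "claw": 2}, {"turn": [0, 0, 1], "slide": [-1, 40, 0], "claw": 2}, {"turn": [0, 0, 1], "slide": [-1, 40, 0], "claw": 2}, {"turn": [0, 0, 1], "slide": [-1, 40, 0], "claw": 2}])

```text
t: 38.67
eef_pos: [507.6, -23.5, 320.6]
tcp_rot: [-3.141, -0.0, 1.641]
ft_force: [0.9, 0.1, -3.8]
opening: 0.166
grip_force: 30.0
```

jog_arm(targets=[{"turn": [0, 0, 1], "slide": [-1, 40, 0], "claw": 2}, {"turn": [0, 0, 1], "slide": [-1, 40, 0], "claw": 2}, {"turn": [0, 0, 1], "slide": [-1, 40, 0], "claw": 2}, {"turn": [0, 0, 1], "slide": [-1, 40, 0], "claw": 2}, {"turn": [0, 0, 1], "slide": [-1, 40, 0], "claw": 2}])

```text
t: 39.3
eef_pos: [502.6, 176.4, 320.6]
tcp_rot: [-3.141, 0.0, 1.729]
ft_force: [1.0, 0.2, -4.8]
opening: 0.166
grip_force: 30.0
```

jog_arm(targets=[{"turn": [0, 0, 0.7], "slide": [-1, 40, 0], "claw": 2}, {"turn": [0, 0, 0], "slide": [-1, 34, 0], "claw": 2}, {"turn": [0, 0, 0], "slide": [-1, 16, 0], "claw": 2}, {"turn": [0, 0, 0], "slide": [0, 0, 0], "claw": 2}])

```text
t: 39.8
eef_pos: [499.9, 265.5, 320.4]
tcp_rot: [-3.141, 0.0, 1.742]
ft_force: [-0.6, -0.6, -5.3]
opening: 0.166
grip_force: 30.0
```

```bash
python3 - <<'E'
exec(open('st.py').read())
c=pic("top","pics/top1.png");s=pic("side","pics/side1.png")
x,y=340,150
im=c["frame"];g=im.max(2)
m=np.zeros_like(g);m[140:245,335:435]=(g[140:245,335:435]<60)*255
m=cv2.morphologyEx(m,cv2.MORPH_OPEN,np.ones((5,5),np.uint8))
k=max(cv2.findContours(m,0,1)[0],key=cv2.contourArea)
P=np.array([atz(c,p,3) for p in k[:,0].astype(float)])[:,:2].astype(np.float32)
print(cv2.minAreaRect(P),cv2.minAreaRect(k))
o=np.hstack([cv2.resize(im[100:280,60:300],(400,300)),cv2.resize(s["frame"][150:330,180:420],(400,300))])
cv2.imwrite("pics/c8.png",np.vstack([o,np.hstack([cv2.resize(im[140:245,335:475],(400,300)),cv2.cvtColor(cv2.resize(m[140:245,335:475],(400,300)),cv2.COLOR_GRAY2BGR)])]))
E
```

```text
eef_pos [499.877 265.522 320.42 ]
tcp_rot [-3.141  0.     1.742]
ft_force [-0.61  -0.621 -5.347]
moment [-0.119 -0.141  0.027]
joints [ 0.372  0.316  1.554 -0.     1.273  0.201]
0.16557896365039154 39.8
((520.8629760742188, -379.33135986328125), (184.338134765625, 164.05349731445312), 1.9218449592590332) ((384.10693359375, 191.8172607421875), (69.17454528808594, 61.77556610107422), 86.633544921875)
```

View pics/c8.png

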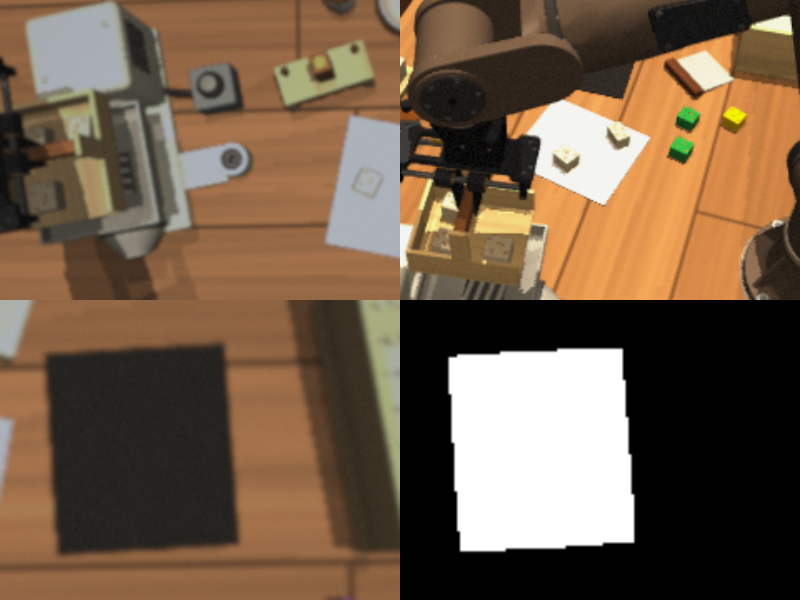

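The mat centre is at (521,-380). The tray with its 3 ends is level over the hopper. Sliding it back, then tipping.

jog_arm(targets=[{"turn": [0, 0, 0], "slide": [20, 3.5, -5], "claw": 2}, {"turn": [0, 0, 0], "slide": [34, 5.7, -5], "claw": 2}, {"turn": [1.4, -7.9, 0], "slide": [0, 0, 0], "claw": 2}, {"turn": [1.4, -7.9, 0], "slide": [0, 0, 0], "claw": 2}, {"turn": [0, 0, 0], "slide": [0, 0, 0], "claw": 2}])

```text
t: 40.52
eef_pos: [552.9, 273.1, 311.0]
tcp_rot: [2.863, -0.001, 1.74]
ft_force: [-0.2, -0.5, -4.6]
opening: 0.165
grip_force: 30.0
```

jog_arm(targets=[{"turn": [1.4, -7.9, 0], "slide": [0, 0, 0], "claw": 2}, {"turn": [1.7, -9.9, 0], "slide": [-12, -2, 0], "claw": 2}, {"turn": [1.7, -9.9, 0], "slide": [-16, -3, 0], "claw": 2}, {"turn": [1.7, -9.9, 0], "slide": [-16, -3, 0], "claw": 2}, {"turn": [0, 0, 0], "slide": [0, 0, 0], "claw": 2}])

```text
t: 41.15
eef_pos: [533.1, 257.0, 318.6]
tcp_rot: [2.358, 0.025, 1.704]
ft_force: [0.2, -0.3, -2.7]
opening: 0.164
grip_force: 30.0
```

jog_arm(targets=[{"turn": [1.7, -9.9, 0], "slide": [-13, -2.5, 0], "claw": 2}, {"turn": [0, 0, 0], "slide": [0, 0, 0], "claw": 2}, {"turn": [0, 0, 0], "slide": [0, 0, 0], "claw": 2}, {"turn": [0, 0, 0], "slide": [0, 0, 0], "claw": 2}])

```text
t: 41.65
eef_pos: [526.8, 251.5, 347.6]
tcp_rot: [2.253, 0.011, 1.711]
ft_force: [0.2, 0.7, -2.7]
opening: 0.17
grip_force: 30.0
```

```bash
python3 - <<'E'
exec(open('st.py').read())
c=pic("top","pics/top2.png");s=pic("side","pics/side2.png")
o=np.hstack([cv2.resize(c["frame"][90:300,40:200],(400,525)),cv2.resize(s["frame"][210:420,120:280],(400,525))])
cv2.imwrite("pics/c9.png",o)
E
```

```text
eef_pos [526.845 251.519 347.627]
tcp_rot [2.253 0.011 1.711]
ft_force [ 0.17   0.747 -2.736]
moment [-0.149  0.91   0.047]
joints [ 0.444  0.107  2.043 -1.094  0.273  1.266]
0.17024514266507623 41.65
```

View pics/c9.png

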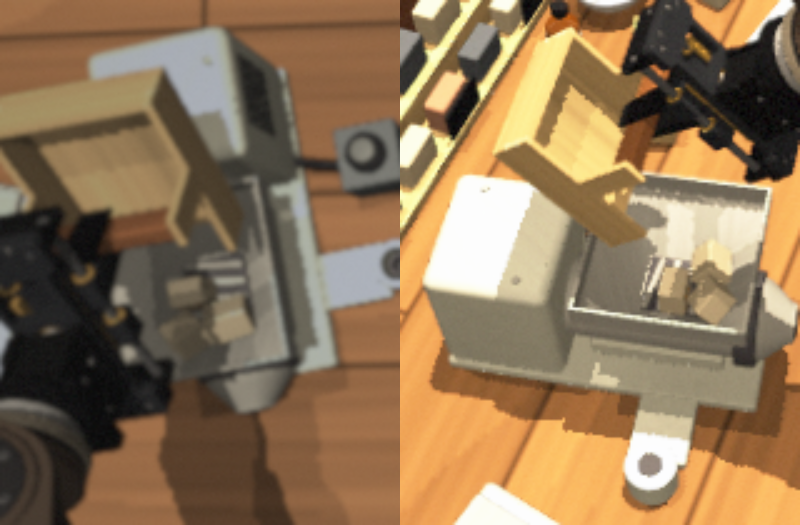

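All three ends lie in the hopper and the tray is empty. Untilting.

jog_arm(targets=[{"turn": [0, 0, 0], "slide": [3, 0.5, 15], "claw": 2}, {"turn": [-1.4, 7.9, 0], "slide": [0, 0, 5], "claw": 2}, {"turn": [-1.4, 7.9, 0], "slide": [0, 0, 0], "claw": 2}, {"turn": [-1.4, 7.9, 0], "slide": [0, 0, 0], "claw": 2}, {"turn": [-1.4, 7.9, 0], "slide": [0, 0, 0], "claw": 2}])

```text
t: 42.38
eef_pos: [532.2, 246.9, 367.1]
tcp_rot: [2.732, 0.045, 1.709]
ft_force: [0.5, -1.0, -3.3]
opening: 0.167
grip_force: 30.0
```

jog_arm(targets=[{"turn": [-1.4, 7.9, 0], "slide": [0, 0, 0], "claw": 2}, {"turn": [-1.4, 7.9, 0], "slide": [0, 0, 0], "claw": 2}, {"turn": [0, 0, 0], "slide": [0, 0, 0], "claw": 2}])

```text
t: 42.75
eef_pos: [534.0, 246.6, 365.9]
tcp_rot: [3.008, 0.055, 1.721]
ft_force: [-0.4, -0.1, -4.4]
opening: 0.165
grip_force: 30.0
```

```bash
python3 - <<'E'
exec(open('st.py').read())
from scipy.spatial.transform import Rotation as R
A=R.from_euler('xyz',S['tcp_rot']);T=R.from_euler('xyz',[np.pi,0,np.radians(90)])
print((T*A.inv()).as_rotvec(degrees=True))
E
```

```text
eef_pos [534.014 246.606 365.923]
tcp_rot [3.008 0.055 1.721]
ft_force [-0.391 -0.078 -4.357]
moment [0.021 0.104 0.023]
joints [ 0.358  0.277  1.499 -0.085  1.246  0.226]
0.1649815064700636 42.75
[ 2.541  7.881 -8.822]
```

jog_arm(targets=[{"turn": [0.8, 2.6, -2.4], "slide": [0, -20, 0], "claw": 2}, {"turn": [0.8, 2.6, -2.4], "slide": [-1, -40, 0], "claw": 2}, {"turn": [0.9, 2.7, -2.5], "slide": [-1, -46, 0], "claw": 2}, {"turn": [0, 0, 0], "slide": [-1, -46, 0], "claw": 2}, {"turn": [0, 0, 0], "slide": [-1, -46, 0], "claw": 2}])

```text
t: 43.38
eef_pos: [528.3, 47.0, 366.6]
tcp_rot: [3.137, 0.0, 1.598]
ft_force: [-0.1, -0.5, -2.4]
opening: 0.163
grip_force: 30.0
```

jog_arm(targets=[{"turn": [0, 0, 0], "slide": [-1, -46, 0], "claw": 2}, {"turn": [0, 0, 0], "slide": [-1, -46, 0], "claw": 2}, {"turn": [0, 0, 0], "slide": [-1, -46, 0], "claw": 2}, {"turn": [0, 0, 0], "slide": [-1, -46, -20], "claw": 2}, {"turn": [0, 0, 0], "slide": [-1, -46, -20], "claw": 2}])

```text
t: 44.0
eef_pos: [523.4, -183.0, 326.5]
tcp_rot: [3.137, 0.002, 1.598]
ft_force: [0.4, -0.0, -2.9]
opening: 0.168
grip_force: 30.0
```

jog_arm(targets=[{"turn": [0, 0, 0], "slide": [-1, -46, -20], "claw": 2}, {"turn": [0, 0, 0], "slide": [-1, -46, -20], "claw": 2}, {"turn": [0, 0, 0], "slide": [-1, -46, -20], "claw": 2}, {"turn": [0, 0, 0], "slide": [-1, -34, 0], "claw": 2}, {"turn": [0, 0, 0], "slide": [0, -20, 0], "claw": 2}])

```text
t: 44.62
eef_pos: [519.5, -375.0, 266.6]
tcp_rot: [3.139, 0.001, 1.596]
ft_force: [-0.2, 0.3, -3.3]
opening: 0.167
grip_force: 30.0
```

jog_arm(targets=[{"turn": [0, 0, 0], "slide": [0, 0, 0], "claw": 2}, {"turn": [0, 0, 0], "slide": [0, 0, 0], "claw": 2}])

```text
t: 44.88
eef_pos: [519.9, -372.8, 267.2]
tcp_rot: [3.14, 0.0, 1.598]
ft_force: [0.3, 1.1, -3.7]
opening: 0.168
grip_force: 30.0
```

```bash
python3 - <<'E'
exec(open('st.py').read())
from scipy.spatial.transform import Rotation as R
A=R.from_euler('xyz',S['tcp_rot']);T=R.from_euler('xyz',[np.pi,0,np.radians(91.5)])
print((T*A.inv()).as_rotvec(degrees=True),np.array([520.5,-380,80])-S['eef_pos'])
E
```

```text
eef_pos [ 519.867 -372.79   267.19 ]
tcp_rot [3.14  0.    1.598]
ft_force [ 0.309  1.094 -3.668]
moment [-0.049 -0.086  0.077]
joints [-0.726  0.468  1.453  0.001  1.219 -0.753]
0.16811078535363563 44.875
[ 0.016  0.117 -0.038] [   0.633   -7.21  -187.19 ]
```

jog_arm(targets=[{"turn": [0, 0, 0], "slide": [0.6, -5.2, -50], "claw": 2}, {"turn": [0, 0, 0], "slide": [0, 0, -55], "claw": 2}, {"turn": [0, 0, 0], "slide": [0, 0, -50], "claw": 2}, {"turn": [0, 0, 0], "slide": [0, 0, -25], "claw": 2}, {"turn": [0, 0, 0], "slide": [0, 0, 0], "claw": 2}])

```text
t: 45.5
eef_pos: [520.1, -377.6, 85.7]
tcp_rot: [-3.141, -0.002, 1.598]
ft_force: [-0.1, -1.0, -3.4]
opening: 0.169
grip_force: 30.0
```

jog_arm(targets=[{"turn": [0, 0, 0], "slide": [0, 0, -5], "claw": 2}, {"turn": [0, 0, 0], "slide": [0, 0, -2], "claw": 2}, {"turn": [0, 0, 0], "slide": [0, 0, 0], "claw": 2}])

```text
t: 45.88
eef_pos: [520.5, -379.2, 80.7]
tcp_rot: [3.139, 0.001, 1.597]
ft_force: [-0.3, 0.3, -3.3]
opening: 0.168
grip_force: 30.0
```

jog_arm(targets=[{"turn": [0, 0, 0], "slide": [0, 0, -1], "claw": 2}, {"turn": [0, 0, 0], "slide": [0, 0, -1], "claw": 2}, {"turn": [0, 0, 0], "slide": [0, 0, 0], "claw": 2}])

```text
t: 46.25
eef_pos: [520.2, -379.1, 77.8]
tcp_rot: [3.14, -0.0, 1.597]
ft_force: [-0.4, -1.0, -2.5]
opening: 0.167
grip_force: 30.0
```

jog_arm(targets=[{"turn": [0, 0, 0], "slide": [0, 0, -0.7], "claw": 2}, {"turn": [0, 0, 0], "slide": [0, 0, -0.6], "claw": 2}, {"turn": [0, 0, 0], "slide": [0, 0, 0], "claw": 2}])

```text
t: 46.62
eef_pos: [520.4, -379.0, 77.2]
tcp_rot: [3.14, 0.0, 1.597]
ft_force: [-0.9, 2.9, 5.0]
opening: 0.172
grip_force: 30.0
```

jog_arm(targets=[{"turn": [0, 0, 0], "slide": [0, 0, 0], "claw": 40}, {"turn": [0, 0, 0], "slide": [0, 0, 0], "claw": 55}, {"turn": [0, 0, 0], "slide": [0, 0, 0], "claw": 55}, {"turn": [0, 0, 0], "slide": [0, 0, 0], "claw": 55}])

```text
t: 47.12
eef_pos: [520.3, -379.1, 76.5]
tcp_rot: [3.14, 0.0, 1.597]
ft_force: [-0.2, -0.7, 0.1]
opening: 0.518
grip_force: 0.0
```

jog_arm(targets=[{"turn": [0, 0, 0], "slide": [0, 0, 40], "claw": 55}, {"turn": [0, 0, 0], "slide": [0, 0, 50], "claw": 60}, {"turn": [0, 0, 0], "slide": [0, 40, 40], "claw": 60}, {"turn": [0, 0, 0], "slide": [0, 60, 0], "claw": 60}, {"turn": [0, 0, 0], "slide": [0, 60, 0], "claw": 60}])

```text
t: 47.75
eef_pos: [520.0, -217.7, 207.1]
tcp_rot: [3.139, 0.001, 1.596]
ft_force: [1.4, 0.2, 0.5]
opening: 0.598
grip_force: 0.0
```

jog_arm(targets=[{"turn": [0, 0, 0], "slide": [0, 60, 40], "claw": 60}, {"turn": [0, 0, 0], "slide": [0, 60, 0], "claw": 60}, {"turn": [0, 0, 0], "slide": [0, 60, 0], "claw": 60}, {"turn": [0, 0, 0], "slide": [0, 60, 0], "claw": 60}])

```text
t: 48.25
eef_pos: [520.0, 14.7, 241.5]
tcp_rot: [3.14, 0.0, 1.597]
ft_force: [1.2, 0.3, -0.7]
opening: 0.603
grip_force: 0.0
```

```bash
python3 - <<'E'
exec(open('st.py').read())
c=pic("top","pics/top3.png");s=pic("side","pics/side3.png")
for n,cam in(("top",c),("side",s)):
    for d in look_for("stray1",n)[:4]: print(n,round(d["conf"],2),np.round(d["xy"],1),atz(cam,d["xy"],22 if n=="top" else 20))
f=c["frame"];g=s["frame"]
o=np.vstack([np.hstack([cv2.resize(f[185:265,240:347],(400,300),interpolation=cv2.INTER_CUBIC),cv2.resize(g[200:275,240:340],(400,300),interpolation=cv2.INTER_CUBIC)]),
 np.hstack([cv2.resize(f[140:245,335:475],(400,300)),cv2.resize(f[90:255,70:290],(400,300))])])
cv2.imwrite("pics/c10.png",o)
E
```

```text
eef_pos [520.041  14.73  241.546]
tcp_rot [3.14  0.    1.597]
ft_force [ 1.2    0.324 -0.663]
moment [-0.05  -0.154  0.01 ]
joints [-0.099  0.312  1.779  0.     1.048 -0.125]
0.6025580843238786 48.25
top 0.55 [284.7 207.1] [ 483.578 -114.941   22.   ]
top 0.54 [312.9 238.7] [ 399.76  -187.113   22.   ]
side 0.74 [310.9 228.1] [ 405.489 -197.031   20.   ]
side 0.55 [280.1 244.8] [476.439 -99.782  20.   ]
side 0.33 [210.4 328.9] [562.548 244.154  20.   ]
```

View pics/c10.png

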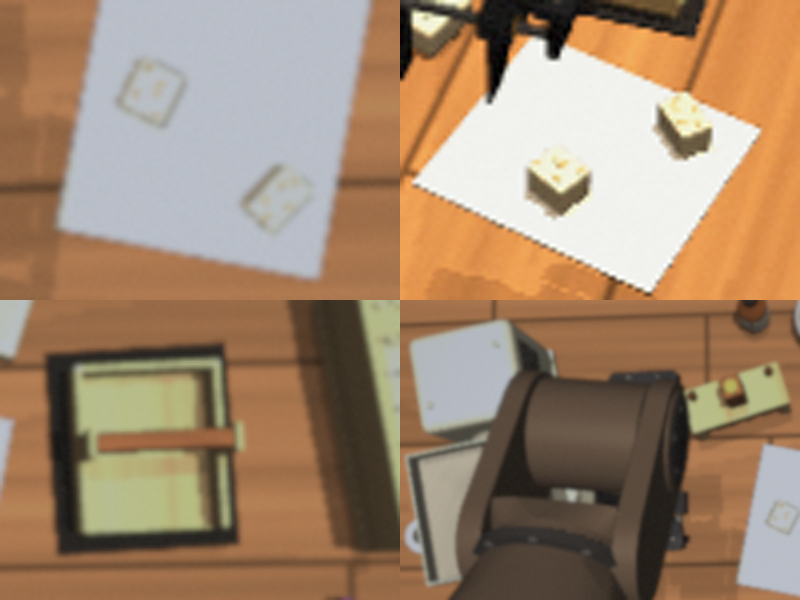

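Stray2 was knocked aside to about (312,239) px. I'll work out the strays' positions and check the tray placement numerically.

```bash
python3 - <<'E'
from h import *
np.set_printoptions(precision=1,suppress=True)
c=read_camera("top")
P=lambda x,y:(335+x/2.857,140+y/2.857)
for p,z in(((82,538),8),((233,535),8),((72,362),48),((222,356),48),((98,441),105),((236,438),105),((47,353),3),((222,345),3),((60,552),3),((238,543),3)): print(p,z,atz(c,P(*p),z))
Q=lambda x,y:(240+x*107/400,185+y*80/300)
for n,pts,z in(("s1",[(135,57),(188,80),(165,128),(117,105)],32),("s2",[(282,165),(316,192),(278,234),(242,203)],32)):
    w=np.array([atz(c,Q(*p),z) for p in pts]);print(n,w.mean(0),[np.linalg.norm(w[i]-w[i-1]) for i in range(4)],np.degrees(np.arctan2(*(w[1]-w[0])[[1,0]])))
E
```

```text
(82, 538) 8 [ 162.7 -316.1    8. ]
(233, 535) 8 [ 163.  -454.5    8. ]
(72, 362) 48 [ 327.6 -304.6   48. ]
(222, 356) 48 [ 330.5 -437.5   48. ]
(98, 441) 105 [ 266.8 -316.7  105. ]
(236, 438) 105 [ 267.2 -431.9  105. ]
(47, 353) 3 [ 332.  -288.2    3. ]
(222, 345) 3 [ 336.5 -450.     3. ]
(60, 552) 3 [ 149.  -296.4    3. ]
(238, 543) 3 [ 154.4 -460.4    3. ]
s1 [ 476.6 -104.2   32. ] [np.float64(35.53585864840998), np.float64(40.190503186929504), np.float64(36.830312456584174), np.float64(36.98307708709886)] -114.47313279754309
s2 [ 401.9 -191.7   32. ] [np.float64(38.06294162420657), np.float64(29.869547645365394), np.float64(39.01437858273008), np.float64(32.6668106161922)] -129.41438783106028
```

```bash
python3 - <<'E'
from h import *
np.set_printoptions(precision=1,suppress=True)
c=read_camera("top")
P=lambda x,y:(335+x/2.857,140+(y-300)/2.857)
for p,z in(((82,538),8),((233,535),8),((72,362),48),((222,356),48),((98,441),105),((236,438),105),((47,353),3),((222,345),3),((60,552),3),((238,543),3)): print(p,z,atz(c,P(*p),z))
E
```

```text
(82, 538) 8 [ 437.7 -322.3    8. ]
(233, 535) 8 [ 437.9 -461.8    8. ]
(72, 362) 48 [ 595.  -311.3   48. ]
(222, 356) 48 [ 597.9 -445.8   48. ]
(98, 441) 105 [ 517.9 -322.8  105. ]
(236, 438) 105 [ 518.3 -439.3  105. ]
(47, 353) 3 [ 611.4 -294.9    3. ]
(222, 345) 3 [ 615.9 -458.9    3. ]
(60, 552) 3 [ 425.1 -302.4    3. ]
(238, 543) 3 [ 430.5 -467.6    3. ]
```

jog_arm(targets=[{"turn": [0, 0, -5.2], "slide": [-9, -24, -20], "claw": 70}, {"turn": [0, 0, -5.2], "slide": [-9, -24, -20], "claw": 70}, {"turn": [0, 0, -5.2], "slide": [-9, -24, -20], "claw": 70}, {"turn": [0, 0, -5.2], "slide": [-9, -24, -40], "claw": 70}, {"turn": [0, 0, -5.2], "slide": [-7.4, -23, -40], "claw": 70}])

```text
t: 49.18
eef_pos: [476.5, -108.4, 100.4]
tcp_rot: [3.139, 0.0, 1.138]
ft_force: [0.5, -0.8, -0.5]
opening: 0.695
grip_force: 0.0
```

jog_arm(targets=[{"turn": [0, 0, 0], "slide": [0, 0, -40], "claw": 70}, {"turn": [0, 0, 0], "slide": [0, 0, -35], "claw": 70}, {"turn": [0, 0, 0], "slide": [0, 0, -18], "claw": 70}, {"turn": [0, 0, 0], "slide": [0, 0, 0], "claw": 70}])

```text
t: 49.68
eef_pos: [476.1, -107.2, 7.2]
tcp_rot: [-3.14, 0.0, 1.141]
ft_force: [-0.7, -0.5, 1.0]
opening: 0.702
grip_force: 0.0
```

jog_arm(targets=[{"turn": [0, 0, 0], "slide": [0, 0, 0], "claw": 10}, {"turn": [0, 0, 0], "slide": [0, 0, 0], "claw": 10}, {"turn": [0, 0, 0], "slide": [0, 0, 0], "claw": 10}, {"turn": [0, 0, 0], "slide": [0, 0, 0], "claw": 10}, {"turn": [0, 0, 0], "slide": [0, 0, 0], "claw": 10}])

```text
t: 50.3
eef_pos: [477.2, -106.2, 8.8]
tcp_rot: [3.139, 0.0, 1.143]
ft_force: [-0.9, -0.8, 6.8]
opening: 0.4
grip_force: 29.6
```

Tray is within about 3 mm of the mat centre. Stray1 is gripped (38 mm); carrying it to the hopper.

jog_arm(targets=[{"turn": [0, 0, 0], "slide": [0, 0, 50], "claw": 10}, {"turn": [0, 0, 0], "slide": [0, 0, 60], "claw": 10}, {"turn": [0, 0, 0], "slide": [0, 0, 60], "claw": 10}, {"turn": [0, 0, 0], "slide": [1, 30, 60], "claw": 10}, {"turn": [0, 0, 0], "slide": [2, 45, 0], "claw": 10}])

```text
t: 50.92
eef_pos: [481.1, -33.1, 238.2]
tcp_rot: [3.133, -0.002, 1.141]
ft_force: [0.2, 0.2, -0.7]
opening: 0.402
grip_force: 29.6
```

jog_arm(targets=[{"turn": [0, 0, 0], "slide": [2, 50, 0], "claw": 10}, {"turn": [0, 0, 0], "slide": [2, 50, 0], "claw": 10}, {"turn": [0, 0, 0], "slide": [2, 50, 0], "claw": 10}, {"turn": [0, 0, 0], "slide": [2, 50, 0], "claw": 10}, {"turn": [0, 0, 0], "slide": [2, 50, 0], "claw": 10}])

```text
t: 51.55
eef_pos: [489.4, 218.6, 234.3]
tcp_rot: [3.14, 0.0, 1.143]
ft_force: [0.9, 0.3, -0.1]
opening: 0.402
grip_force: 29.6
```

jog_arm(targets=[{"turn": [0, 0, 0], "slide": [2, 42, 0], "claw": 10}, {"turn": [0, 0, 0], "slide": [0, 0, -20], "claw": 10}, {"turn": [0, 0, 0], "slide": [0, 0, -20], "claw": 10}, {"turn": [0, 0, 0], "slide": [0, 0, 0], "claw": 10}])

```text
t: 52.05
eef_pos: [491.0, 258.7, 193.1]
tcp_rot: [-3.141, 0.002, 1.143]
ft_force: [-0.0, 0.1, -0.3]
opening: 0.402
grip_force: 29.6
```

jog_arm(targets=[{"turn": [0, 0, 0], "slide": [0, 0, 0], "claw": 70}, {"turn": [0, 0, 0], "slide": [0, 0, 0], "claw": 70}, {"turn": [0, 0, 0], "slide": [0, 0, 0], "claw": 70}, {"turn": [0, 0, 0], "slide": [0, 0, 40], "claw": 70}])

```text
t: 52.55
eef_pos: [490.9, 258.4, 232.9]
tcp_rot: [-3.14, 0.003, 1.143]
ft_force: [-0.0, -0.4, 0.5]
opening: 0.691
grip_force: 0.0
```

jog_arm(targets=[{"turn": [0, 0, 7.5], "slide": [-4, -40, 0], "claw": 70}, {"turn": [0, 0, 7.5], "slide": [-8, -45, 0], "claw": 70}, {"turn": [0, 0, 7.5], "slide": [-9, -45, 0], "claw": 70}, {"turn": [0, 0, 7.5], "slide": [-9, -45, 0], "claw": 70}, {"turn": [0, 0, 7.5], "slide": [-9, -45, 0], "claw": 70}])

```text
t: 53.18
eef_pos: [452.4, 37.5, 234.6]
tcp_rot: [3.139, 0.0, 1.802]
ft_force: [0.4, 0.0, 0.1]
opening: 0.698
grip_force: 0.0
```

jog_arm(targets=[{"turn": [0, 0, 7.5], "slide": [-10, -45, -20], "claw": 70}, {"turn": [0, 0, 7.5], "slide": [-10, -46, -20], "claw": 70}, {"turn": [0, 0, 7.5], "slide": [-10, -46, -20], "claw": 70}, {"turn": [0, 0, 7.5], "slide": [-10, -46, -20], "claw": 70}, {"turn": [0, 0, 7.5], "slide": [-10, -47, -20], "claw": 70}])

```text
t: 53.8
eef_pos: [402.5, -192.8, 134.0]
tcp_rot: [3.14, 0.001, 2.456]
ft_force: [1.5, 0.5, 0.5]
opening: 0.701
grip_force: 0.0
```

```bash
python3 - <<'E'
exec(open('st.py').read())
c=pic("top","pics/top4.png");s=pic("side","pics/side4.png")
for n,cam in(("top",c),("side",s)):
    for d in look_for("stray1",n)[:4]: print(n,round(d["conf"],2),np.round(d["xy"],1),atz(cam,d["xy"],22 if n=="top" else 20))
E
```

```text
eef_pos [ 402.486 -192.781  133.969]
tcp_rot [3.14  0.001 2.456]
ft_force [1.473 0.452 0.469]
moment [ 0.018 -0.132 -0.008]
joints [-0.596  0.359  2.074  0.002  0.707 -1.483]
0.7008157082775222 53.8
top 0.48 [128.9 193.9] [526.788 301.933  22.   ]
side 0.48 [307.9 228.6] [ 413.908 -191.885   20.   ]
side 0.47 [224.5 309.6] [549.62  173.917  20.   ]
side 0.39 [231.5 175.9] [ 732.694 -341.882   20.   ]
```

jog_arm(targets=[{"turn": [0, 0, 0], "slide": [0.5, 0, -45], "claw": 70}, {"turn": [0, 0, 0], "slide": [0, 0, -45], "claw": 70}, {"turn": [0, 0, 0], "slide": [0, 0, -30], "claw": 70}, {"turn": [0, 0, 0], "slide": [0, 0, -5], "claw": 70}, {"turn": [0, 0, 0], "slide": [0, 0, 0], "claw": 10}])

```text
t: 54.62
eef_pos: [403.8, -190.8, 10.0]
tcp_rot: [3.14, 0.001, 2.452]
ft_force: [0.1, -0.1, 1.2]
opening: 0.641
grip_force: 0.0
```

jog_arm(targets=[{"turn": [0, 0, 0], "slide": [0, 0, 0], "claw": 10}, {"turn": [0, 0, 0], "slide": [0, 0, 0], "claw": 10}, {"turn": [0, 0, 0], "slide": [0, 0, 0], "claw": 10}, {"turn": [0, 0, 0], "slide": [0, 0, 0], "claw": 10}, {"turn": [0, 0, 0], "slide": [0, 0, 0], "claw": 10}])

```text
t: 55.25
eef_pos: [403.4, -191.3, 9.6]
tcp_rot: [3.14, 0.001, 2.452]
ft_force: [-0.0, 0.4, 6.4]
opening: 0.299
grip_force: 28.7
```

jog_arm(targets=[{"turn": [0, 0, 0], "slide": [0, 0, 50], "claw": 10}, {"turn": [0, 0, 0], "slide": [0, 0, 60], "claw": 10}, {"turn": [0, 0, 0], "slide": [0, 0, 60], "claw": 10}, {"turn": [0, 0, -5], "slide": [6, 30, 60], "claw": 10}, {"turn": [0, 0, -5], "slide": [8, 45, 0], "claw": 10}])

```text
t: 55.88
eef_pos: [418.1, -118.6, 238.5]
tcp_rot: [3.137, 0.007, 2.272]
ft_force: [0.5, -0.2, -1.0]
opening: 0.299
grip_force: 28.7
```

jog_arm(targets=[{"turn": [0, 0, -5], "slide": [10, 47, 0], "claw": 10}, {"turn": [0, 0, -5], "slide": [10, 47, 0], "claw": 10}, {"turn": [0, 0, -5], "slide": [10, 47, 0], "claw": 10}, {"turn": [0, 0, -5], "slide": [10, 47, 0], "claw": 10}, {"turn": [0, 0, 0], "slide": [10, 47, 0], "claw": 10}])

```text
t: 56.5
eef_pos: [466.8, 118.3, 234.9]
tcp_rot: [3.14, 0.0, 1.927]
ft_force: [0.5, -0.4, -0.2]
opening: 0.299
grip_force: 28.7
```

jog_arm(targets=[{"turn": [0, 0, 0], "slide": [10, 47, 0], "claw": 10}, {"turn": [0, 0, 0], "slide": [10, 47, 0], "claw": 10}, {"turn": [0, 0, 0], "slide": [10, 46, 0], "claw": 10}, {"turn": [0, 0, 0], "slide": [5, 2, -20], "claw": 10}, {"turn": [0, 0, 0], "slide": [0, 0, -18], "claw": 10}])

```text
t: 57.12
eef_pos: [501.7, 259.3, 195.9]
tcp_rot: [3.141, 0.0, 1.93]
ft_force: [-0.5, -0.9, -1.4]
opening: 0.301
grip_force: 28.7
```

jog_arm(targets=[{"turn": [0, 0, 0], "slide": [0, 0, 0], "claw": 60}, {"turn": [0, 0, 0], "slide": [0, 0, 0], "claw": 60}, {"turn": [0, 0, 0], "slide": [0, 0, 0], "claw": 60}, {"turn": [0, 0, 0], "slide": [0, 0, 50], "claw": 60}])

```text
t: 57.62
eef_pos: [500.9, 258.1, 245.4]
tcp_rot: [-3.138, 0.0, 1.928]
ft_force: [1.3, 0.4, 0.5]
opening: 0.592
grip_force: 0.0
```

jog_arm(targets=[{"turn": [0, 0, -5.4], "slide": [20, -30, 0], "claw": 0}, {"turn": [0, 0, -5.4], "slide": [30, -35, 0], "claw": 0}, {"turn": [0, 0, 0], "slide": [35, -35, -20], "claw": 0}, {"turn": [0, 0, 0], "slide": [42, -25, -40], "claw": 0}, {"turn": [0, 0, 0], "slide": [0, 0, -40], "claw": 0}])

```text
t: 58.25
eef_pos: [630.8, 131.7, 146.5]
tcp_rot: [3.138, 0.0, 1.737]
ft_force: [-0.2, 0.4, 0.2]
opening: 0.129
grip_force: 0.0
```

jog_arm(targets=[{"turn": [0, 0, 0], "slide": [0, 0, -30], "claw": 0}, {"turn": [0, 0, 0], "slide": [0, 0, 0], "claw": 0}, {"turn": [0, 0, 0], "slide": [0, 0, 0], "claw": 0}])

```text
t: 58.62
eef_pos: [629.1, 134.1, 118.9]
tcp_rot: [3.138, 0.0, 1.74]
ft_force: [0.4, -0.7, 0.1]
opening: 0.004
grip_force: 0.0
```

```bash
python3 - <<'E'
exec(open('st.py').read())
c=pic("top","pics/top5.png");s=pic("side","pics/side5.png")
f=c["frame"];g=s["frame"]
p=S["eef_pos"];print(proj(c,[p]),proj(s,[p,[628.5,133,78]]))
o=np.vstack([np.hstack([cv2.resize(f[140:260,60:220],(400,300),interpolation=cv2.INTER_CUBIC),cv2.resize(g[250:400,130:330],(400,300),interpolation=cv2.INTER_CUBIC)]),
 np.hstack([cv2.resize(f[90:300,240:520],(400,300)),cv2.resize(g[255:315,165:245],(400,300),interpolation=cv2.INTER_CUBIC)])])
cv2.imwrite("pics/c11.png",o)
E
```

```text
eef_pos [629.108 134.065 118.906]
tcp_rot [3.138 0.    1.74 ]
ft_force [ 0.419 -0.739  0.12 ]
moment [ 0.037 -0.106 -0.028]
joints [ 0.107  0.617  1.61   0.     0.912 -0.062]
0.004102001459295118 58.625
[[179.636 146.942]] [[200.618 269.608]
 [202.351 278.344]]
```

View pics/c11.png

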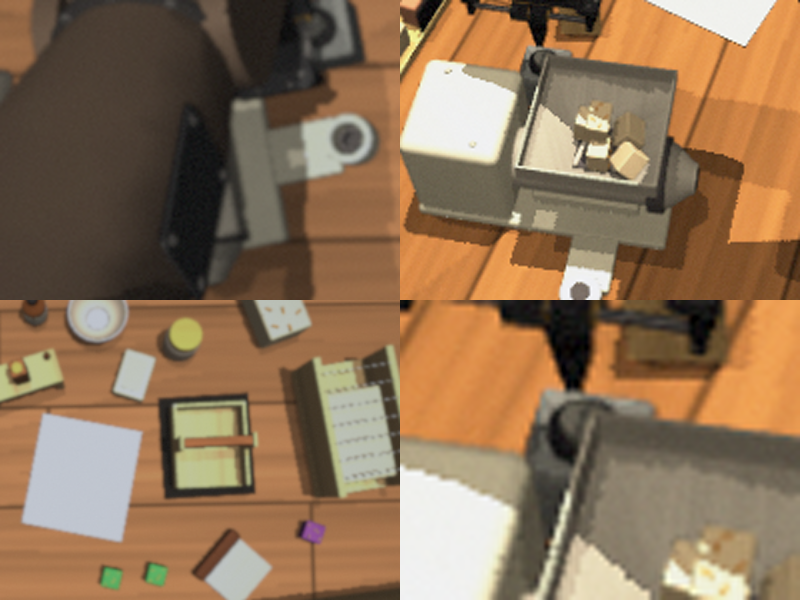

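The mat and the tray are empty and the ends are heaped in the hopper. The fingertips are above the button; pressing.

jog_arm(targets=[{"turn": [0, 0, 0], "slide": [0, -0.5, -30], "claw": 0}, {"turn": [0, 0, 0], "slide": [0, 0, -9], "claw": 0}, {"turn": [0, 0, 0], "slide": [0, 0, 0], "claw": 0}])

```text
t: 59.1
eef_pos: [628.3, 133.5, 78.9]
tcp_rot: [3.141, 0.0, 1.74]
ft_force: [-3.2, -0.5, 4.3]
opening: 0.003
grip_force: 1.6
```

jog_arm(targets=[{"turn": [0, 0, 0], "slide": [0, 0, -4], "claw": 0}, {"turn": [0, 0, 0], "slide": [0, 0, -3], "claw": 0}, {"turn": [0, 0, 0], "slide": [0, 0, 0], "claw": 0}])

```text
t: 59.48
eef_pos: [628.9, 133.6, 75.8]
tcp_rot: [3.137, 0.0, 1.74]
ft_force: [-14.3, -1.7, 36.0]
opening: 0.005
grip_force: 18.3
```

jog_arm(targets=[{"turn": [0, 0, 0], "slide": [0, 0, -1], "claw": 0}, {"turn": [0, 0, 0], "slide": [0, 0, 0], "claw": 0}])

```text
t: 59.72
eef_pos: [628.9, 133.6, 75.6]
tcp_rot: [3.137, 0.0, 1.74]
ft_force: [-15.9, -1.7, 44.1]
opening: 0.004
grip_force: 22.2
```

The force is higher than a 5 N button should give at this depth. I'll check the moment to locate the contact.

```bash
python3 st.py
```

```text
eef_pos [628.93  133.631  75.611]
tcp_rot [3.137 0.    1.74 ]
ft_force [-15.949  -1.747  44.146]
moment [-0.527  2.972  0.   ]
joints [ 0.107  0.67   1.643 -0.     0.824 -0.063]
0.004470284516556765 59.725
```

jog_arm(targets=[{"turn": [0, 0, 0], "slide": [0, 0, 3], "claw": 0}, {"turn": [0, 0, 0], "slide": [0, 0, 0], "claw": 0}])

```text
t: 59.98
eef_pos: [628.9, 133.6, 76.1]
tcp_rot: [3.138, 0.0, 1.74]
ft_force: [-8.1, -0.8, 20.7]
opening: 0.003
grip_force: 10.1
```

```bash
python3 st.py
```

```text
eef_pos [628.854 133.598  76.067]
tcp_rot [3.138 0.    1.74 ]
ft_force [-8.062 -0.79  20.711]
moment [-0.148  1.342  0.043]
joints [ 0.107  0.669  1.642  0.     0.827 -0.063]
0.0032056535062215605 59.975
```

jog_arm(targets=[{"turn": [0, 0, 0], "slide": [0, 0, 8], "claw": 0}, {"turn": [0, 0, 0], "slide": [0, 0, 0], "claw": 0}])

```text
t: 60.22
eef_pos: [629.1, 133.6, 82.3]
tcp_rot: [3.138, 0.0, 1.74]
ft_force: [1.9, 0.5, 0.9]
opening: 0.002
grip_force: 0.7
```

```bash
python3 st.py
```

```text
eef_pos [629.069 133.567  82.29 ]
tcp_rot [3.138 0.    1.74 ]
ft_force [1.934 0.542 0.94 ]
moment [ 0.013 -0.277 -0.053]
joints [ 0.107  0.662  1.637  0.     0.84  -0.063]
0.0016212924391994644 60.225
```

The contact is at the fingertips and stops hard 2 mm below the button's top, so the closed fingers (24 x 20 mm) are landing on the dark collar around the plunger. I'll press with a single finger (12 x 20 mm) with the gripper open.

jog_arm(targets=[{"turn": [0, 0, 0], "slide": [0, 0, 30], "claw": 100}, {"turn": [0, 0, 0], "slide": [-26, -3.7, 0], "claw": 100}, {"turn": [0, 0, 0], "slide": [-26, -3.7, 0], "claw": 100}, {"turn": [0, 0, 0], "slide": [0, 0, 0], "claw": 100}, {"turn": [0, 0, 0], "slide": [0, 0, 0], "claw": 100}])

```text
t: 60.85
eef_pos: [577.3, 126.1, 111.3]
tcp_rot: [3.139, 0.0, 1.74]
ft_force: [-0.7, -1.1, -0.8]
opening: 0.471
grip_force: 0.0
```

jog_arm(targets=[{"turn": [0, 0, 0], "slide": [0, 0, 0], "claw": 100}, {"turn": [0, 0, 0], "slide": [0, 0, 0], "claw": 100}])

```text
t: 61.1
eef_pos: [576.8, 126.1, 111.0]
tcp_rot: [3.14, 0.0, 1.74]
ft_force: [0.6, -0.3, 0.7]
opening: 0.685
grip_force: 0.0
```

```bash
python3 - <<'E'
exec(open('st.py').read())
c=pic("top","pics/top6.png");s=pic("side","pics/side6.png")
p=S["eef_pos"];t=p+53.5*np.array([.986,.168,0])
o=[]
for cam,x,y in((c,160,125),(s,165,245)):
    im=cv2.resize(cam["frame"][y:y+60,x:x+60],(400,400),interpolation=cv2.INTER_CUBIC)
    for P,col in(([t,t-[0,0,40]],(0,255,0)),([[629.7+13*np.cos(a),135.2+13*np.sin(a),78] for a in np.linspace(0,6.28,30)],(0,0,255))):
        cv2.polylines(im,[((proj(cam,P)-[x,y]+.5)*400/60).astype(int).reshape(-1,1,2)],False,col,1)
    o.append(im)
b=cv2.resize(cv2.imread("pics/side0.png")[260:290,180:220],(400,300),interpolation=cv2.INTER_CUBIC)[:200]
b2=cv2.resize(cv2.imread("pics/top0.png")[135:165,165:205],(400,300),interpolation=cv2.INTER_CUBIC)[50:250]
cv2.imwrite("pics/c12.png",np.vstack([np.hstack(o),np.hstack([b2,b])]))
E
```

```text
eef_pos [576.796 126.094 111.012]
tcp_rot [3.14 0.   1.74]
ft_force [ 0.611 -0.316  0.742]
moment [-0.02  -0.15   0.056]
joints [ 0.103  0.563  1.752  0.     0.825 -0.066]
0.6846905462357142 61.1
```

View pics/c12.png

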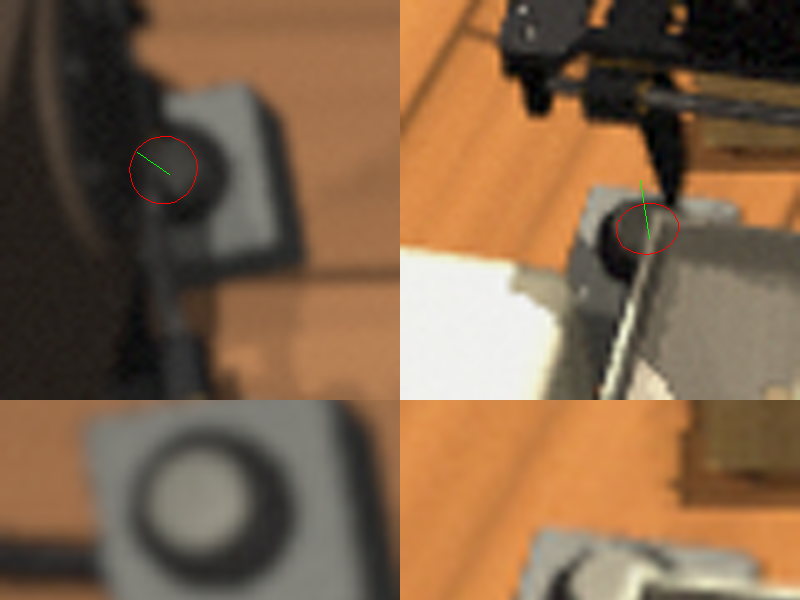

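The gripper was still opening, so I didn't use the single finger. The collar is visibly lower than the plunger's top. The earlier contact range (82 to 76 mm TCP) is itself 6 mm, so the closed fingertips probably reach a few mm past the TCP and the button did bottom out. I'll confirm with a stepwise press.

jog_arm(targets=[{"turn": [0, 0, 0], "slide": [26, 3.8, 0], "claw": 0}, {"turn": [0, 0, 0], "slide": [26, 3.7, 0], "claw": 0}, {"turn": [0, 0, 0], "slide": [0, 0, 0], "claw": 0}, {"turn": [0, 0, 0], "slide": [0, 0, 0], "claw": 0}, {"turn": [0, 0, 0], "slide": [0, 0, 0], "claw": 0}])

```text
t: 61.82
eef_pos: [627.8, 133.5, 111.3]
tcp_rot: [3.141, 0.0, 1.74]
ft_force: [0.3, 0.6, -0.6]
opening: 0.356
grip_force: 0.0
```

jog_arm(targets=[{"turn": [0, 0, 0], "slide": [0, 0, -20], "claw": 0}, {"turn": [0, 0, 0], "slide": [0, 0, -7], "claw": 0}, {"turn": [0, 0, 0], "slide": [0, 0, 0], "claw": 0}, {"turn": [0, 0, 0], "slide": [0, 0, 0], "claw": 0}])

```text
t: 62.32
eef_pos: [628.6, 133.6, 84.8]
tcp_rot: [3.14, 0.0, 1.74]
ft_force: [0.3, 0.7, 0.9]
opening: 0.006
grip_force: 0.0
```

jog_arm(targets=[{"turn": [0, 0, 0], "slide": [0, 0, -2], "claw": 0}, {"turn": [0, 0, 0], "slide": [0, 0, 0], "claw": 0}])

```text
t: 62.58
eef_pos: [628.5, 133.6, 82.4]
tcp_rot: [3.14, 0.0, 1.74]
ft_force: [0.3, -0.2, -0.0]
opening: 0.008
grip_force: 0.0
```

jog_arm(targets=[{"turn": [0, 0, 0], "slide": [0, 0, -2], "claw": 0}, {"turn": [0, 0, 0], "slide": [0, 0, 0], "claw": 0}])

```text
t: 62.82
eef_pos: [628.5, 133.6, 80.3]
tcp_rot: [3.14, 0.0, 1.74]
ft_force: [0.1, 0.5, 3.2]
opening: 0.007
grip_force: 1.2
```

jog_arm(targets=[{"turn": [0, 0, 0], "slide": [0, 0, -2], "claw": 0}, {"turn": [0, 0, 0], "slide": [0, 0, 0], "claw": 0}])

```text
t: 63.08
eef_pos: [628.5, 133.6, 78.3]
tcp_rot: [3.14, 0.0, 1.74]
ft_force: [-0.3, -0.2, 3.8]
opening: 0.005
grip_force: 1.8
```

jog_arm(targets=[{"turn": [0, 0, 0], "slide": [0, 0, -2], "claw": 0}, {"turn": [0, 0, 0], "slide": [0, 0, 0], "claw": 0}, {"turn": [0, 0, 0], "slide": [0, 0, 0], "claw": 0}])

```text
t: 63.45
eef_pos: [628.5, 133.6, 76.3]
tcp_rot: [3.14, 0.0, 1.74]
ft_force: [0.1, -0.9, 4.4]
opening: 0.003
grip_force: 2.4
```

Clean spring curve; continuing to the hard stop.

jog_arm(targets=[{"turn": [0, 0, 0], "slide": [0, 0, -1], "claw": 0}, {"turn": [0, 0, 0], "slide": [0, 0, 0], "claw": 0}])

```text
t: 63.7
eef_pos: [628.5, 133.6, 76.2]
tcp_rot: [3.14, 0.0, 1.74]
ft_force: [-3.3, -0.6, 13.0]
opening: 0.006
grip_force: 6.5
```

jog_arm(targets=[{"turn": [0, 0, 0], "slide": [0, 0, -1], "claw": 0}, {"turn": [0, 0, 0], "slide": [0, 0, 0], "claw": 0}, {"turn": [0, 0, 0], "slide": [0, 0, 0], "claw": 0}])

```text
t: 64.08
eef_pos: [628.6, 133.6, 76.1]
tcp_rot: [3.139, 0.0, 1.74]
ft_force: [-6.5, -0.5, 20.8]
opening: 0.006
grip_force: 10.4
```

jog_arm(targets=[{"turn": [0, 0, 0], "slide": [0, 0, 30], "claw": 0}, {"turn": [0, 0, 0], "slide": [0, 0, 50], "claw": 0}, {"turn": [0, 0, 0], "slide": [0, 0, 50], "claw": 0}, {"turn": [0, 0, 0], "slide": [0, 0, 0], "claw": 0}, {"turn": [0, 0, 0], "slide": [0, 0, 0], "claw": 0}])

```text
t: 64.7
eef_pos: [628.0, 133.5, 203.3]
tcp_rot: [3.141, -0.0, 1.74]
ft_force: [-0.6, 0.2, 0.1]
opening: 0.004
grip_force: 0.0
```

```bash
python3 - <<'E'
from h import *
s=read_camera("side")
for q in("end1","stray1"):
    print(q,[(np.round(d["xy"]).tolist(),round(d["conf"],2),np.round(atz(s,d["xy"],150)[:2]).tolist()) for d in look_for(q,"side")])
print(state()["ft_force"]); print(job_done())
E
```

```text
end1 [([244.0, 332.0], 0.71, [443.0, 293.0]), ([241.0, 316.0], 0.66, [466.0, 255.0]), ([231.0, 329.0], 0.48, [475.0, 296.0]), ([198.0, 280.0], 0.28, [608.0, 189.0])]
stray1 [([227.0, 310.0], 0.8, [504.0, 249.0]), ([220.0, 312.0], 0.52, [518.0, 259.0])]
[-0.0143484  -0.06116617  0.65918061]
the job is handed in; nothing more can be done
None
```

Job handed in at about 65 s: the bolt is at its stop (inferred from torque and angle), the driver is back in its stand, all five soap ends found (three from the tray, two strays) are in the hopper, the empty tray is within about 3 mm of its mat's centre, and the start button was pressed to its stop after a first press that peaked at about 44 N on the fingertips.

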